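# Dry-lay a cabinet door frame on its blank

## Task

Dry-lay the oak frame face up on top of the white door blank, square and flush with its edges: the hinge stile along the left long edge with its hinge knuckles outwards, the latch stile (brass pull) along the right long edge, and across between the two stiles the widest rail at the bottom (the end nearest the robot), the middle-width rail at the top (the far end) and the narrowest rail midway between those two. The rails are cut about half a centimetre short at each end, so centre them between the stiles, and leave the glue bottle and the jar of screws standing where they are.

Things in the scene. Friction and masses are not known exactly. Their poses are not given: they have to be found in the camera images.
- door_panel: White rectangular door blank, 260 x 210 x 12 mm, lying level and fixed on four round blue rubber risers 24 mm high, so its underside is 24 mm and its top face 36 mm above the bench. Origin on the bench under its centre; x along its 260 mm length towards the end farther from the robot (the top of the door), y along its 210 mm width to the left as the robot sees it, z up.
- hinge_stile: Brown oak strip 260 x 40 x 18 mm with two black hinge leaves on its upper face, one 85 mm either side of its middle (2 mm proud, 50 mm long); their round knuckles stick out 8 mm beyond one long edge, the +y edge, and a grip at the middle is clear of them. x along its length, y across it towards the knuckle edge. Origin at the centre of its underside, z up; at the start it lies flat on the bench with its x axis roughly along the robot's x.
- latch_stile: Brown oak strip 260 x 40 x 18 mm with one round brass flush pull, 32 mm across and 3 mm proud, at the middle of its upper face. x along its length, y across it. Origin at the centre of its underside, z up; at the start it lies flat on the bench with its x axis roughly along the robot's x.
- top_rail: Plain short brown oak strip 118 x 38 x 18 mm, the middle one of the three rails in width. x along its 118 mm length, y across its width. Origin at the centre of its underside, z up; at the start it lies flat on the bench with its x axis roughly along the robot's x.
- mid_rail: Plain short brown oak strip 118 x 24 x 18 mm, the narrowest of the three rails. x along its 118 mm length, y across its width. Origin at the centre of its underside, z up; at the start it lies flat on the bench with its x axis roughly along the robot's x.
- bottom_rail: Plain short brown oak strip 118 x 56 x 18 mm, the widest of the three rails. x along its 118 mm length, y across its width. Origin at the centre of its underside, z up; at the start it lies flat on the bench with its x axis roughly along the robot's x.
- glue_bottle: Upright yellow wood-glue bottle with an orange nozzle, 64 mm across, 185 mm tall, loose; stands beyond the door blank to one side. Origin at the centre of its base.
- screw_jar: Glass jar of screws with a steel lid, 70 mm across, 95 mm tall, loose; stands beyond the door blank to the other side. Origin at the centre of its base.
Things that resemble listed ones, but are neither listed nor needed, are in the scene too. Leave any orange look-alike of the mid_rail alone. What is shaped like the top_rail but blue or red is not meant.

How it is judged:
By the outcome, as a careful person would: the job done as asked, in the order asked, and still so for the second after the job is handed in, with the robot touching nothing.
It also fails if it takes over 131 s, if anything falls off the work surface, if the arm or the gripper's body presses on something with over 40 N, if the wrist force passes 120 N, or if a joint passes its speed limit or range.

## Robot

A 6-joint arm with a two-finger parallel gripper is mounted at the origin on the work surface. World frame = base frame: x ahead of the robot, y to its left, z up, the work surface at z = 0. Lengths are in mm, angles in rad, forces in N, time in s.
With the tool pointing down it reaches from about 325 to 775 mm from the base axis. Payload 5.5 kg.
Tool frame: the origin (TCP) lies at the very end of the fingers, on their centre line; the grasp point (between the pads) lies 19 mm behind it; z points along the fingers, y is the line along which they close (so a half turn about z gives the same grasp; the last joint's range is limited). The gripper opens to 88 mm and grips with 3 to 60 N. Pads are 20 mm wide; open, the fingers measure 115 mm over their backs; the gripper's body (75 mm by 178 mm) begins 61 mm behind the grasp point.
Start: joints at [1.216, 0.091, 1.231, -0, 1.82, -0.057], TCP at [176.055, 573.603, 196.131] pointing down, gripper open.
Joint ranges: [-2.87, 2.87], [-0.86, 2.18], [0.17, 2.46], [-1.51, 4.65], [0.06, 2.69], [-2.65, 2.65]. Speed limits (rad/s): [2.57, 2.57, 3.01, 3.14, 3.14, 3.14].

## Interface

Orientations are given as a 3x3 rotation matrix whose columns are the frame's x, y, z axes.
In Python, from workcell import status, eyes, workorder gives the robot as it stands.
- The arm moves only by the shell command python3 -m crank 'ROWS'. ROWS is JSON, a list of rows, each an object of numbers: "x", "y", "z": the shift along the tool's x, y, z in m; "wx", "wy", "wz": the turn, a rotation vector about the tool's x, y, z in degrees; "fingers": the opening in per cent of the stroke, from 0 (shut) to 100 (fully open). A call has 1 to 20 rows; each row shifts and turns the commanded pose from where the row before left it, along the tool's axes as they then stand; what a row does not reach is not made up. A row lasts 1/12 s, in which the tool goes at most 41.7 mm and 7.16 degrees, less where a joint would pass 70% of its speed; a pose out of reach is approached as far as the arm can. A call is refused whole if a number of a shift passes 0.0417 or a number of a turn 7.16, either way. A call with a gripper value outside its range is refused whole. The fingers move at their own pace and stop on an object; the grip force is fixed at half the most. Time passes only in rows, so rows that do not move let the fingers close. It gives the time, the measured TCP pose, the force, the opening and the grip force at its end, in the units of the state.
- status.get_state(): the state, without advancing time (a new reading comes with each control period).
- eyes.read_camera(name): name is "scene" or "top" or "wrist"; returns a dict with "frame" (480x640x3 uint8, red, green, blue), "fx", "fy", "cx", "cy" (pixels), "R" (3x3) and "t" (3): a world point X has camera coordinates R X + t; the wrist camera has in their place "mount" (4x4, takes a point from camera to tool coordinates, whose origin is the TCP and whose axes are the flange's). Camera axes: x right, y down, z forward; pixel columns grow to the right and rows downward; lengths in mm; the calibration is good to about 2 mm. A picture is of the moment at which its call begins: read the wrist's pose just before it. There is no depth.
- workorder.close_job(): hands the job in; it is judged then, once.
The state is a dict: "clock": time; "q": joint angles; "dq": joint speeds; "joint_efforts": joint torques, N m; "position": TCP position; "eef_rot": TCP orientation; "contact_force": force on the tool from outside, world axes, zero at the start; "torque": the same for the moment, N m; "finger_gap": finger opening in mm; "grasp_force": force on a finger pad.
Only numpy, scipy, OpenCV 4.12 (cv2) and the standard library are available. Lean on these libraries where they do the work, as an engineer would, in place of code of your own. Each camera call takes 0.05 s, during which the arm holds its last target. There are 200 camera calls.

## Working session

There is one attempt and no reset: what is moved stays moved. The work goes in short steps, Python scripts to look and compute and a shell command to move; the robot and the scene stay as the last step left them, time stands still between calls to the robot, and variables do not carry over. Pictures are saved under pics/ and viewed, at most 14 in all, crops included, and the job is handed in when it is done.

```bash
ls; mkdir -p pics; python3 - <<'E'
from workcell import status, eyes
import cv2, numpy as np
np.set_printoptions(precision=3,suppress=True)
s=status.get_state(); print({k:np.array(v).round(3).tolist() for k,v in s.items()})
for n in("top","scene"):
    c=eyes.read_camera(n); cv2.imwrite(f"pics/{n}0.png",c["frame"][:,:,::-1])
    print(n,c["fx"],c["fy"],c["cx"],c["cy"],np.array(c["R"]),np.array(c["t"]))
E
```

```text
pics
{'clock': 0.0, 'q': [1.216, 0.092, 1.232, -0.0, 1.82, -0.057], 'dq': [0.0, 0.001, 0.001, 0.001, 0.001, 0.001], 'joint_efforts': [-0.0, -44.647, -40.644, 0.07, 0.03, -0.0], 'position': [175.929, 573.249, 195.013], 'eef_rot': [[-0.956, 0.293, -0.001], [0.293, 0.956, -0.002], [0.0, -0.002, -1.0]], 'contact_force': [0.597, 0.439, -0.131], 'torque': [0.026, 0.042, 0.059], 'grasp_force': 0.0, 'finger_gap': 87.813}
top 489.99572073177666 489.99572073177666 317.2207683467377 238.96205383109626 [[-0.024 -1.    -0.013]
 [-0.997  0.024 -0.076]
 [ 0.077  0.011 -0.997]] [  35.208  474.846 1480.668]
scene 624.0331285350029 624.0331285350029 313.0025479237458 239.98110493384624 [[-0.777  0.63   0.002]
 [ 0.467  0.578 -0.669]
 [-0.422 -0.519 -0.743]] [ 348.772 -221.039 2018.803]
```

View pics/top0.png

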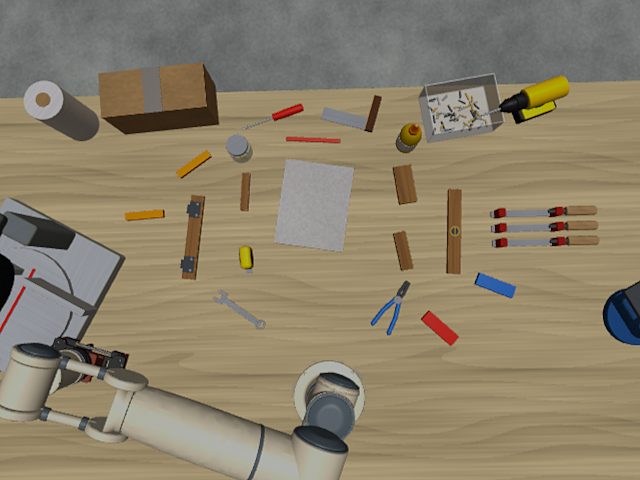

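View pics/scene0.png

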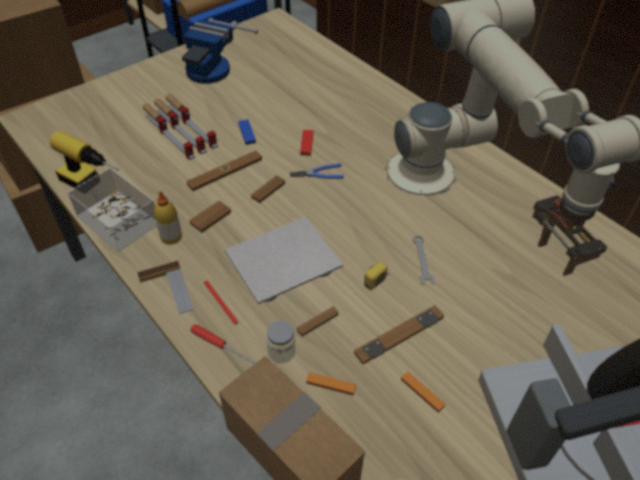

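The top view shows the door at about (315,205), the hinge stile at (193,237) with knuckles on its left, and the latch stile with brass pull at (454,231). There are three plain brown strips:
- (245,191) is the narrowest, so it is the mid_rail.
- (402,251) is medium width, so it is the top_rail.
- (404,184) is the widest, so it is the bottom_rail.

The orange strips at (194,164) and (145,215), the blue one at (495,285) and the red one at (440,328) are look-alikes to leave alone. I'll measure these and confirm them in a crop.

```bash
cat > h.py <<'E'
import numpy as np, cv2
from workcell import status, eyes
np.set_printoptions(precision=2,suppress=True)
def ray(c,uv,z):
    "pixels -> world points on plane z; works for fixed cameras and (with R,t filled) the wrist"
    uv=np.atleast_2d(np.asarray(uv,float)); R=np.array(c["R"]); t=np.array(c["t"])
    d=np.c_[(uv[:,0]-c["cx"])/c["fx"],(uv[:,1]-c["cy"])/c["fy"],np.ones(len(uv))]@R
    o=-R.T@t
    return o+d*((z-o[2])/d[:,2])[:,None]
def wrist():
    s=status.get_state(); c=dict(eyes.read_camera("wrist"))
    T=np.eye(4); T[:3,:3]=s["eef_rot"]; T[:3,3]=s["position"]
    M=np.linalg.inv(T@np.array(c["mount"])); c["R"]=M[:3,:3]; c["t"]=M[:3,3]
    return c,s
def rect(c,mask,z,seed):
    "world min-area rectangle of the blob holding pixel seed"
    n,l=cv2.connectedComponents(mask.astype(np.uint8)); k=l[seed[1],seed[0]]
    if k==0: return None
    cs,_=cv2.findContours((l==k).astype(np.uint8),cv2.RETR_EXTERNAL,cv2.CHAIN_APPROX_NONE)
    p=ray(c,max(cs,key=len)[:,0],z)[:,:2].astype(np.float32)
    (x,y),(w,h),a=cv2.minAreaRect(p)
    if w<h: w,h,a=h,w,a+90
    return np.array([x,y,w,h,(a+90)%180-90])
E
python3 - <<'E'
from h import *
c=eyes.read_camera("top"); f=c["frame"].astype(int)
cv2.imwrite("pics/crop0.png",cv2.resize(c["frame"][120:290,170:480,::-1],None,fx=2.5,fy=2.5,interpolation=cv2.INTER_CUBIC))
for n,s in dict(hinge=(193,245),latch=(454,210),mid=(245,191),top=(402,251),bot=(404,184),wood=(370,290),door=(315,205)).items(): print(n,s,f[s[1],s[0]])
hsv=cv2.cvtColor(c["frame"],cv2.COLOR_RGB2HSV)
oak=(f[:,:,0]<150)&(hsv[:,:,1]>100)
oak=(f.sum(2)<0.72*f[290,370].sum())
for n,s in dict(hinge=(193,245),latch=(454,210),mid=(245,191),top=(402,251),bot=(404,184)).items(): print(n,rect(c,oak,18,s))
print("door",rect(c,hsv[:,:,1]<40,36,(315,205)))
for n,p in dict(glue=(404,150),jar=(240,158)).items(): print(n,ray(c,p,0))
E
```

```text
hinge (193, 245) [121  85  48]
latch (454, 210) [115  79  45]
mid (245, 191) [118  82  45]
top (402, 251) [103  71  40]
bot (404, 184) [122  85  47]
wood (370, 290) [162 145 112]
door (315, 205) [159 155 156]
hinge [492.49 408.68 257.92  53.1   -6.75]
latch [ 490.48 -392.48  258.72   43.3    -3.41]
mid [628.21 243.23 116.7   27.54  -5.03]
top [ 434.35 -235.28  116.43   39.22   10.28]
bot [ 638.4  -248.22  119.1    57.72    7.71]
door [579.57  32.4  260.92 210.57  -9.44]
glue [[ 749.78 -254.46    0.  ]]
jar [[738.08 260.62   0.  ]]
```

View pics/crop0.png

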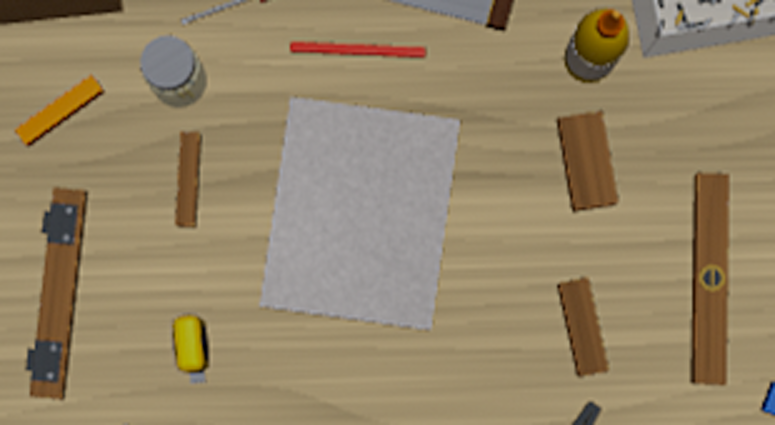

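The crop confirms the identities by size: 258×~45 hinge stile (knuckles on the left), 258×43 latch stile with pull, and rails 27, 39 and 58 mm wide measured. The orange strip at (60,110) is a look-alike. Next I'll go above the hinge stile.

```bash
cat >> h.py <<'E'
def go(x,y,z,yaw):
    "print tool-frame shift (m) and turn (deg) from the measured pose to TCP x,y,z with tool y axis (mod 180) at yaw deg"
    s=status.get_state(); R=np.array(s["eef_rot"]); d=R.T@(np.array([x,y,z])-s["position"])/1000
    yy=np.degrees(np.arctan2(R[1,1],R[0,1])); w=(yaw-yy+90)%180-90
    tilt=np.degrees(np.cross(R[:,2],[0,0,-1]))@R
    print("at",np.array(s["position"]),"yaw",yy.round(2),"q6",round(s["q"][5],2),"clk",round(s["clock"],2),"| shift",d.round(4),"wz",round(-w,2),"levelling wx,wy",tilt[:2].round(2))
E
python3 -c "
from h import *
go(492,406,260,83.25)"
```

```text
at [175.95 573.36 195.27] yaw 72.94 q6 -0.06 clk 0.15 | shift [-0.35 -0.07 -0.06] wz -10.31 levelling wx,wy [-0.09 -0.01]
```

```bash
sed -i 's/d.round(4),/d.round(4).tolist(),/' h.py
python3 -m crank '[{"x":-0.035,"y":-0.007,"z":-0.0065},{"x":-0.035,"y":-0.007,"z":-0.0065},{"x":-0.035,"y":-0.007,"z":-0.0065},{"x":-0.035,"y":-0.007,"z":-0.0065},{"x":-0.035,"y":-0.007,"z":-0.0065},{"x":-0.035,"y":-0.007,"z":-0.0065},{"x":-0.035,"y":-0.007,"z":-0.0065},{"x":-0.035,"y":-0.007,"z":-0.0065},{"x":-0.035,"y":-0.007,"z":-0.0065},{"x":-0.035,"y":-0.007,"z":-0.0065},{"wz":-5.1},{"wz":-5.2},{},{}]'
python3 - <<'E'
from h import *
go(492,406,260,83.25)
c,s=wrist(); print(np.array(c["mount"]),c["fx"],c["cx"],c["cy"]); cv2.imwrite("pics/w1.png",c["frame"][:,:,::-1])
E
```

```text
at [175.95 573.36 195.27] yaw 72.94 q6 -0.06 clk 0.15 | shift [-0.3512, -0.0674, -0.0647] wz -10.31 levelling wx,wy [-0.09 -0.01]
[[  -0.     -0.97   -0.25   69.38]
 [   1.     -0.     -0.      0.25]
 [   0.     -0.25    0.97 -188.76]
 [   0.      0.      0.      1.  ]] 333.81556716654467 323.8850183185734 239.3118407065256validation failed for argument at $[0]...
```

View pics/w1.png

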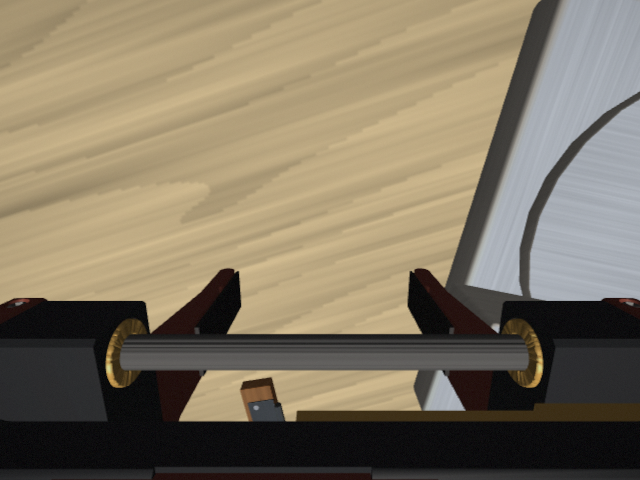

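That view is from the start pose: the camera looks to the tool +x side, with the fingers at (230,290) and (420,290). The call was refused, so I'll try rows with every key.

```bash
python3 -m crank '[{"x":-0.035,"y":-0.007,"z":-0.0065,"wx":0,"wy":0,"wz":0,"fingers":100}]'; python3 -c "
from h import *
go(492,406,260,83.25)"; python3 -m crank --help | head -20
```

```text
clock: 0.28
position: [203.2, 558.0, 200.4]
eef_rot: [[-0.958, 0.287, -0.004], [0.287, 0.958, -0.002], [0.003, -0.003, -1.0]]
contact_force: [1.4, 0.5, -0.2]
finger_gap: 87.5
grasp_force: 0.0
at [203.25 557.97 200.44] yaw 73.29 q6 -0.12 clk 0.28 | shift [-0.3201, -0.0627, -0.0604] wz -9.96 levelling wx,wy [-0.17 -0.18]invalid input: not JSON, or not a number
```

```bash

python3 -m crank '[{"x":-0.035,"y":-0.0067,"z":-0.0065,"wx":0,"wy":0,"wz":-1.1,"fingers":100},{"x":-0.035,"y":-0.0067,"z":-0.0065,"wx":0,"wy":0,"wz":-1.1,"fingers":100},{"x":-0.035,"y":-0.0067,"z":-0.0065,"wx":0,"wy":0,"wz":-1.1,"fingers":100},{"x":-0.035,"y":-0.0067,"z":-0.0065,"wx":0,"wy":0,"wz":-1.1,"fingers":100},{"x":-0.035,"y":-0.0067,"z":-0.0065,"wx":0,"wy":0,"wz":-1.1,"fingers":100},{"x":-0.035,"y":-0.0067,"z":-0.0065,"wx":0,"wy":0,"wz":-1.1,"fingers":100},{"x":-0.035,"y":-0.0067,"z":-0.0065,"wx":0,"wy":0,"wz":-1.1,"fingers":100},{"x":-0.035,"y":-0.0067,"z":-0.0065,"wx":0,"wy":0,"wz":-1.1,"fingers":100},{"x":-0.035,"y":-0.0067,"z":-0.0065,"wx":0,"wy":0,"wz":-1.1,"fingers":100},{"x":0,"y":0,"z":0,"wx":0,"wy":0,"wz":0,"fingers":100},{"x":0,"y":0,"z":0,"wx":0,"wy":0,"wz":0,"fingers":100}]'
python3 - <<'E'
from h import *
go(492,406,260,83.25)
c,s=wrist(); cv2.imwrite("pics/w2.png",c["frame"][:,:,::-1])
f=c["frame"].astype(int)
def show(z):
    R=c["R"];
    p=R@np.array([492,406,18.])+c["t"]; print("stile px",c["fx"]*p[0]/p[2]+c["cx"],c["fy"]*p[1]/p[2]+c["cy"])
    p=R@np.array([579,32,36.])+c["t"]; print("door px",c["fx"]*p[0]/p[2]+c["cx"],c["fy"]*p[1]/p[2]+c["cy"])
show(0)
E
```

```text
clock: 1.2
position: [502.7, 427.9, 260.0]
eef_rot: [[-0.992, 0.128, -0.001], [0.128, 0.992, -0.001], [0.001, -0.001, -1.0]]
contact_force: [0.1, 0.6, -0.4]
finger_gap: 87.8
grasp_force: 0.0
at [502.73 427.92 259.97] yaw 82.65 q6 -0.79 clk 1.2 | shift [0.0078, -0.0231, -0.0] wz -0.6 levelling wx,wy [-0.06 -0.07]
stile px 306.0880295155315 201.15852422739627
door px 39.38769798998851 302.36552986481644
```

View pics/w2.png

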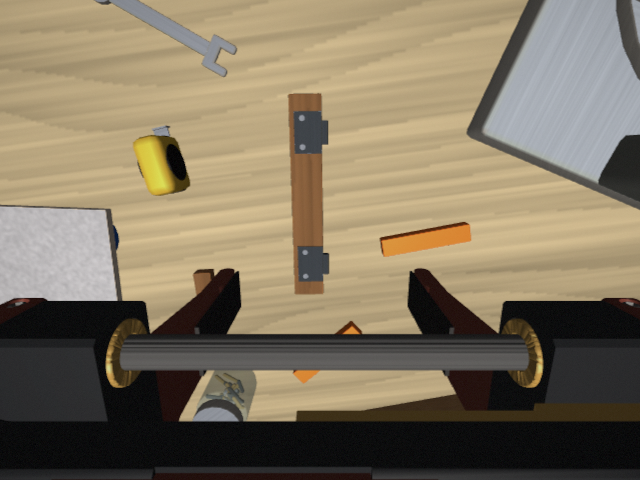

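The wrist view shows the hinge stile's corners at about (289,94), (321,94), (323,293) and (295,293), with the knuckles on the right in the image, which is world +y (outward).

```bash
python3 - <<'E'
from h import *
f=cv2.imread("pics/w2.png"); 
c,s=wrist()
p=ray(c,[(289,94),(321,94),(323,293),(295,293)],18); print(p)
print("centre along",(p.mean(0)))
b=f.astype(int).sum(2)<300
for r in range(85,110,1):
    print(r, f[r,300:312:6].astype(int).sum(1), end=";")
print()
for r in range(282,302): print(r,f[r,305:317:6].astype(int).sum(1),end=";")
print()
for r in (165,200,230): print(r,f[r,286:328].astype(int).sum(1))
E
```

```text
[[360.51 404.5   18.  ]
 [365.36 442.56  18.  ]
 [620.91 412.29  18.  ]
 [616.   373.58  18.  ]]
centre along [490.7  408.23  18.  ]
85 [477 483];86 [472 490];87 [473 502];88 [492 512];89 [509 524];90 [530 537];91 [537 541];92 [519 522];93 [387 379];94 [273 262];95 [284 271];96 [278 270];97 [282 272];98 [286 270];99 [282 274];100 [287 269];101 [288 273];102 [286 270];103 [285 272];104 [279 270];105 [286 272];106 [285 275];107 [281 269];108 [287 267];109 [284 267];
282 [275 288];283 [276 291];284 [274 288];285 [275 290];286 [278 288];287 [276 287];288 [274 287];289 [270 291];290 [275 298];291 [269 295];292 [270 296];293 [293 311];294 [383 397];295 [469 473];296 [476 477];297 [477 478];298 [478 473];299 [466 457];300 [454 446];301 [441 436];
165 [497 496 495 491 417 314 287 284 285 298 305 305 297 296 290 291 285 300
 293 295 288 277 271 261 259 267 282 295 298 303 295 290 286 281 277 236
 404 480 480 483 483 483]
200 [479 485 480 483 487 397 302 283 300 307 315 314 306 300 296 288 291 291
 298 297 292 287 285 275 270 266 276 288 297 296 299 298 295 289 286 299
 367 485 529 526 526 528]
230 [493 494 489 489 492 489 430 341 304 307 310 306 303 296 296 294 290 289
 294 294 288 288 284 280 278 274 266 282 292 295 294 295 299 299 291 284
 306 405 451 454 451 450]
```

```bash
python3 -c "
from h import *
go(491,408,60,83.2)"
```

```text
at [500.56 429.23 260.65] yaw 82.84 q6 -0.79 clk 1.3 | shift [0.0066, -0.0222, 0.2007] wz -0.36 levelling wx,wy [-0.02 -0.06]
```

```bash

python3 -m crank '[{"x":0.0026,"y":-0.0115,"z":0.02,"wx":0,"wy":0,"wz":-0.3,"fingers":100},{"x":0.0026,"y":-0.0115,"z":0.036,"wx":0,"wy":0,"wz":0,"fingers":100},{"x":0,"y":0,"z":0.036,"wx":0,"wy":0,"wz":0,"fingers":100},{"x":0,"y":0,"z":0.036,"wx":0,"wy":0,"wz":0,"fingers":100},{"x":0,"y":0,"z":0.036,"wx":0,"wy":0,"wz":0,"fingers":100},{"x":0,"y":0,"z":0.036,"wx":0,"wy":0,"wz":0,"fingers":100},{"x":0,"y":0,"z":0.02,"wx":0,"wy":0,"wz":0,"fingers":100},{"x":0,"y":0,"z":0,"wx":0,"wy":0,"wz":0,"fingers":100},{"x":0,"y":0,"z":0,"wx":0,"wy":0,"wz":0,"fingers":100},{"x":0,"y":0,"z":0,"wx":0,"wy":0,"wz":0,"fingers":100}]'
python3 -c "
from h import *
go(492.5,407,4,83.2)"
```

```text
clock: 2.13
position: [493.3, 408.0, 43.7]
eef_rot: [[-0.993, 0.118, 0.003], [0.118, 0.993, 0.002], [-0.002, 0.002, -1.0]]
contact_force: [0.0, 1.2, 0.9]
finger_gap: 88.1
grasp_force: 0.0
at [493.26 408.05  43.75] yaw 83.21 q6 -0.81 clk 2.13 | shift [0.0007, -0.0012, 0.0397] wz 0.01 levelling wx,wy [0.13 0.13]
```

```bash

python3 -m crank '[{"x":0.0005,"y":-0.001,"z":0.018,"wx":0,"wy":0,"wz":0,"fingers":100},{"x":0,"y":0,"z":0.016,"wx":0,"wy":0,"wz":0,"fingers":100},{"x":0,"y":0,"z":0,"wx":0,"wy":0,"wz":0,"fingers":100},{"x":0,"y":0,"z":0,"wx":0,"wy":0,"wz":0,"fingers":100},{"x":0,"y":0,"z":0,"wx":0,"wy":0,"wz":0,"fingers":100},{"x":0,"y":0,"z":0,"wx":0,"wy":0,"wz":0,"fingers":100}]'

```

```text
clock: 2.63
position: [493.7, 406.7, 9.7]
eef_rot: [[-0.993, 0.119, 0.003], [0.119, 0.993, 0.002], [-0.003, 0.003, -1.0]]
contact_force: [-0.2, -0.6, 0.1]
finger_gap: 87.7
grasp_force: 0.0
```

```bash

python3 -m crank '[{"x":0,"y":0,"z":0.006,"wx":0,"wy":0,"wz":0,"fingers":100},{"x":0,"y":0,"z":0,"wx":0,"wy":0,"wz":0,"fingers":20},{"x":0,"y":0,"z":0,"wx":0,"wy":0,"wz":0,"fingers":20},{"x":0,"y":0,"z":0,"wx":0,"wy":0,"wz":0,"fingers":20},{"x":0,"y":0,"z":0,"wx":0,"wy":0,"wz":0,"fingers":20},{"x":0,"y":0,"z":0,"wx":0,"wy":0,"wz":0,"fingers":20},{"x":0,"y":0,"z":0,"wx":0,"wy":0,"wz":0,"fingers":20},{"x":0,"y":0,"z":0,"wx":0,"wy":0,"wz":0,"fingers":20},{"x":0,"y":0,"z":0,"wx":0,"wy":0,"wz":0,"fingers":20},{"x":0,"y":0,"z":0,"wx":0,"wy":0,"wz":0,"fingers":20}]'

```

```text
clock: 3.47
position: [492.7, 405.8, 1.2]
eef_rot: [[-0.993, 0.119, 0.0], [0.119, 0.993, 0.0], [-0.0, 0.0, -1.0]]
contact_force: [0.1, 0.5, 0.4]
finger_gap: 31.0
grasp_force: 0.0
```

```bash

python3 -c "
from h import *
c,s=wrist(); print(s['finger_gap'],s['grasp_force'],s['position']);cv2.imwrite('pics/w3.png',c['frame'][:,:,::-1])
c=eyes.read_camera('top');cv2.imwrite('pics/t3.png',cv2.resize(c['frame'][170:300,120:320,::-1],None,fx=4,fy=4))"
```

```text
30.953422004261213 0.0 [492.66 405.82   1.16]
```

View pics/w3.png

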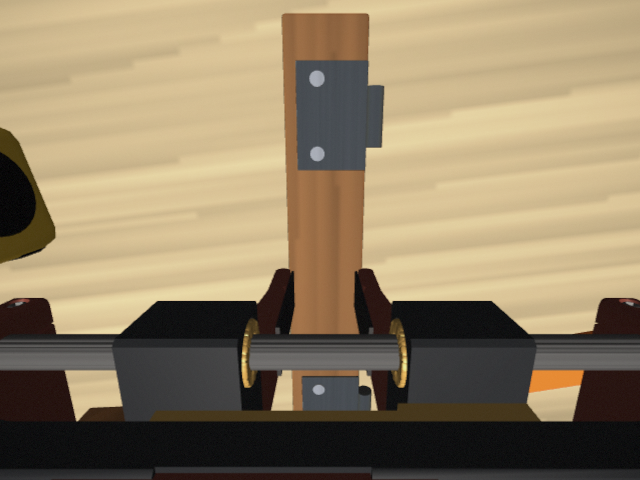

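The stile lies between the fingers: finger tips at (292,275) and (357,275), stile edges at about 290 and 361. The gap reading looks wrong, so I'll wait a few rows and re-read.

```bash

python3 -m crank '[{"x":0,"y":0,"z":0,"wx":0,"wy":0,"wz":0,"fingers":10},{"x":0,"y":0,"z":0,"wx":0,"wy":0,"wz":0,"fingers":10},{"x":0,"y":0,"z":0,"wx":0,"wy":0,"wz":0,"fingers":10},{"x":0,"y":0,"z":0,"wx":0,"wy":0,"wz":0,"fingers":10},{"x":0,"y":0,"z":-0.02,"wx":0,"wy":0,"wz":0,"fingers":10},{"x":0,"y":0,"z":-0.02,"wx":0,"wy":0,"wz":0,"fingers":10},{"x":0,"y":0,"z":0,"wx":0,"wy":0,"wz":0,"fingers":10},{"x":0,"y":0,"z":0,"wx":0,"wy":0,"wz":0,"fingers":10}]'

```

```text
clock: 4.23
position: [493.5, 406.4, 42.5]
eef_rot: [[-0.993, 0.119, 0.003], [0.119, 0.993, 0.002], [-0.002, 0.002, -1.0]]
contact_force: [0.0, 0.4, -1.3]
finger_gap: 8.6
grasp_force: 0.0
```

View pics/t3.png

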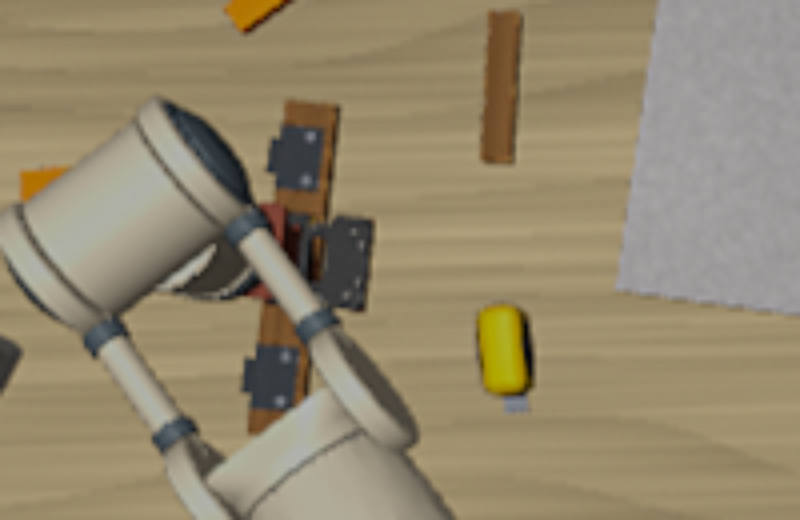

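The fingers read 8.6 mm with no force, although the arm was reported at z=1. I'll look at what they actually did.

```bash

python3 -c "
from h import *
c,s=wrist(); print(s['finger_gap'],s['grasp_force'],s['position'],s['q']);
d=eyes.read_camera('scene'); a=c['frame'][:360]; b=cv2.resize(d['frame'][180:380,340:640],(360*300//200,360))
cv2.imwrite('pics/w4.png',cv2.resize(np.hstack([a[:,160:480],b[:,:480]]),(800,360))[:,:,::-1])"
```

```text
8.63454240263239 0.0 [493.5  406.45  42.51] [ 0.64  0.22  1.37 -0.    1.56 -0.82]
```

View pics/w4.png

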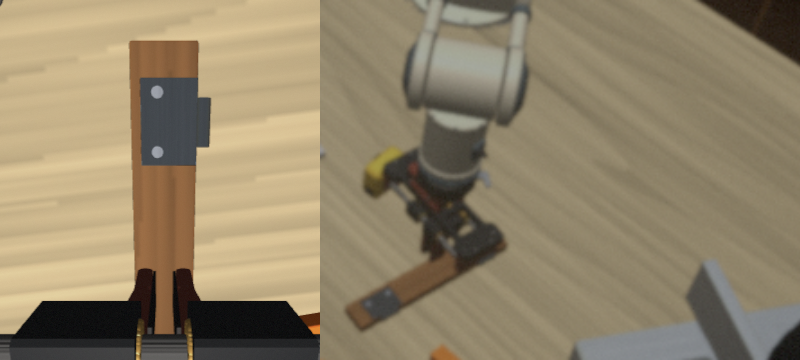

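The fingers closed above the stile. In the wrist view the open tips are 169 px apart for 88 mm, so they sit at depth about 174 mm. That puts them about 24 mm short of the stated TCP. I'll open and go down in steps, watching the force.

```bash

python3 -m crank '[{"x":0,"y":0,"z":0,"wx":0,"wy":0,"wz":0,"fingers":100},{"x":0,"y":0,"z":0,"wx":0,"wy":0,"wz":0,"fingers":100},{"x":0,"y":0,"z":0,"wx":0,"wy":0,"wz":0,"fingers":100},{"x":0,"y":0,"z":0,"wx":0,"wy":0,"wz":0,"fingers":100},{"x":0,"y":0,"z":0,"wx":0,"wy":0,"wz":0,"fingers":100},{"x":0,"y":0,"z":0,"wx":0,"wy":0,"wz":0,"fingers":100},{"x":0,"y":0,"z":0.015,"wx":0,"wy":0,"wz":0,"fingers":100},{"x":0,"y":0,"z":0.015,"wx":0,"wy":0,"wz":0,"fingers":100},{"x":0,"y":0,"z":0.01,"wx":0,"wy":0,"wz":0,"fingers":100},{"x":0,"y":0,"z":0,"wx":0,"wy":0,"wz":0,"fingers":100},{"x":0,"y":0,"z":0,"wx":0,"wy":0,"wz":0,"fingers":100},{"x":0,"y":0,"z":0,"wx":0,"wy":0,"wz":0,"fingers":100}]'
python3 -m crank '[{"x":0,"y":0,"z":0.005,"wx":0,"wy":0,"wz":0,"fingers":100},{"x":0,"y":0,"z":0.005,"wx":0,"wy":0,"wz":0,"fingers":100},{"x":0,"y":0,"z":0,"wx":0,"wy":0,"wz":0,"fingers":100},{"x":0,"y":0,"z":0,"wx":0,"wy":0,"wz":0,"fingers":100}]'

```

```text
clock: 5.33
position: [493.0, 406.0, 2.0]
eef_rot: [[-0.993, 0.119, 0.001], [0.119, 0.993, 0.001], [-0.001, 0.001, -1.0]]
contact_force: [0.6, -0.3, 0.3]
finger_gap: 85.2
grasp_force: 0.0
clock: 5.67
position: [492.4, 405.6, -9.3]
eef_rot: [[-0.993, 0.119, -0.001], [0.119, 0.993, -0.0], [0.001, -0.001, -1.0]]
contact_force: [0.1, -0.3, 0.2]
finger_gap: 87.9
grasp_force: 0.0
```

```bash

python3 -m crank '[{"x":0,"y":0,"z":0.004,"wx":0,"wy":0,"wz":0,"fingers":100},{"x":0,"y":0,"z":0.003,"wx":0,"wy":0,"wz":0,"fingers":100},{"x":0,"y":0,"z":0,"wx":0,"wy":0,"wz":0,"fingers":100},{"x":0,"y":0,"z":0,"wx":0,"wy":0,"wz":0,"fingers":100}]'
python3 -m crank '[{"x":0,"y":0,"z":0.003,"wx":0,"wy":0,"wz":0,"fingers":100},{"x":0,"y":0,"z":0,"wx":0,"wy":0,"wz":0,"fingers":100},{"x":0,"y":0,"z":0,"wx":0,"wy":0,"wz":0,"fingers":100}]'

```

```text
clock: 6.0
position: [492.4, 405.6, -16.3]
eef_rot: [[-0.993, 0.119, -0.001], [0.119, 0.993, -0.0], [0.001, -0.001, -1.0]]
contact_force: [0.3, -0.0, 0.4]
finger_gap: 87.9
grasp_force: 0.0
clock: 6.25
position: [492.5, 405.7, -19.1]
eef_rot: [[-0.993, 0.119, -0.0], [0.119, 0.993, -0.0], [0.0, -0.0, -1.0]]
contact_force: [-0.8, 0.4, -0.5]
finger_gap: 87.7
grasp_force: 0.0
```

```bash

python3 -m crank '[{"x":0,"y":0,"z":0.002,"wx":0,"wy":0,"wz":0,"fingers":100},{"x":0,"y":0,"z":0,"wx":0,"wy":0,"wz":0,"fingers":100},{"x":0,"y":0,"z":0,"wx":0,"wy":0,"wz":0,"fingers":100}]'
python3 -m crank '[{"x":0,"y":0,"z":0,"wx":0,"wy":0,"wz":0,"fingers":20},{"x":0,"y":0,"z":0,"wx":0,"wy":0,"wz":0,"fingers":20},{"x":0,"y":0,"z":0,"wx":0,"wy":0,"wz":0,"fingers":20},{"x":0,"y":0,"z":0,"wx":0,"wy":0,"wz":0,"fingers":20},{"x":0,"y":0,"z":0,"wx":0,"wy":0,"wz":0,"fingers":20},{"x":0,"y":0,"z":0,"wx":0,"wy":0,"wz":0,"fingers":20},{"x":0,"y":0,"z":0,"wx":0,"wy":0,"wz":0,"fingers":20},{"x":0,"y":0,"z":0,"wx":0,"wy":0,"wz":0,"fingers":20},{"x":0,"y":0,"z":0,"wx":0,"wy":0,"wz":0,"fingers":20},{"x":0,"y":0,"z":0,"wx":0,"wy":0,"wz":0,"fingers":20}]'

```

```text
clock: 6.5
position: [492.5, 405.7, -21.0]
eef_rot: [[-0.993, 0.119, -0.0], [0.119, 0.993, -0.0], [0.0, -0.0, -1.0]]
contact_force: [-0.4, -1.1, -0.5]
finger_gap: 87.8
grasp_force: 0.0
clock: 7.33
position: [492.7, 405.8, -20.8]
eef_rot: [[-0.993, 0.119, 0.0], [0.119, 0.993, 0.0], [-0.0, 0.0, -1.0]]
contact_force: [-0.1, 0.8, -0.8]
finger_gap: 39.8
grasp_force: 30.0
```

Gripped at 39.8 mm and 30 N. Placing therefore needs a reported z of about 15. I'll lift, then move over the left edge of the door.

```bash

python3 -m crank '[{"x":0,"y":0,"z":-0.02,"wx":0,"wy":0,"wz":0,"fingers":20},{"x":0,"y":0,"z":-0.03,"wx":0,"wy":0,"wz":0,"fingers":20},{"x":0,"y":0,"z":-0.03,"wx":0,"wy":0,"wz":0,"fingers":20},{"x":0,"y":0,"z":-0.02,"wx":0,"wy":0,"wz":0,"fingers":20},{"x":0,"y":0,"z":0,"wx":0,"wy":0,"wz":0,"fingers":20},{"x":0,"y":0,"z":0,"wx":0,"wy":0,"wz":0,"fingers":20}]'
python3 -c "
from h import *
go(593.5,116.3,80,80.56)"

```

```text
clock: 7.83
position: [493.2, 406.2, 80.0]
eef_rot: [[-0.993, 0.12, 0.002], [0.12, 0.993, 0.001], [-0.002, 0.002, -1.0]]
contact_force: [0.4, -0.6, -1.6]
finger_gap: 40.1
grasp_force: 30.0
at [493.2  406.18  79.95] yaw 83.14 q6 -0.82 clk 7.83 | shift [-0.1342, -0.2758, -0.0003] wz 2.58 levelling wx,wy [0.09 0.1 ]
```

```bash

python3 -m crank '[{"x":-0.012,"y":-0.025,"z":0,"wx":0,"wy":0,"wz":0,"fingers":20},{"x":-0.015,"y":-0.031,"z":0,"wx":0,"wy":0,"wz":0,"fingers":20},{"x":-0.015,"y":-0.031,"z":0,"wx":0,"wy":0,"wz":0,"fingers":20},{"x":-0.015,"y":-0.031,"z":0,"wx":0,"wy":0,"wz":0,"fingers":20},{"x":-0.015,"y":-0.031,"z":0,"wx":0,"wy":0,"wz":0,"fingers":20},{"x":-0.015,"y":-0.031,"z":0,"wx":0,"wy":0,"wz":0,"fingers":20},{"x":-0.015,"y":-0.031,"z":0,"wx":0,"wy":0,"wz":0,"fingers":20},{"x":-0.015,"y":-0.031,"z":0,"wx":0,"wy":0,"wz":0,"fingers":20},{"x":-0.012,"y":-0.024,"z":0,"wx":0,"wy":0,"wz":0,"fingers":20},{"x":-0.005,"y":-0.01,"z":0,"wx":0,"wy":0,"wz":2.6,"fingers":20},{"x":0,"y":0,"z":0,"wx":0,"wy":0,"wz":0,"fingers":20},{"x":0,"y":0,"z":0,"wx":0,"wy":0,"wz":0,"fingers":20},{"x":0,"y":0,"z":0,"wx":0,"wy":0,"wz":0,"fingers":20},{"x":0,"y":0,"z":0,"wx":0,"wy":0,"wz":0,"fingers":20}]'
python3 - <<'E'
from h import *
go(593.5,116.3,80,80.56)
c,s=wrist(); cv2.imwrite("pics/w5.png",c["frame"][:,:,::-1]); np.savez("w5",R=c["R"],t=c["t"])
import pickle; pickle.dump(c,open("w5.pkl","wb"))
E
```

```text
clock: 9.0
position: [591.9, 117.0, 78.1]
eef_rot: [[-0.987, 0.162, -0.002], [0.162, 0.987, 0.0], [0.002, -0.0, -1.0]]
contact_force: [0.7, 0.5, -1.0]
finger_gap: 39.8
grasp_force: 30.0
at [591.91 117.03  78.12] yaw 80.67 q6 -1.27 clk 9.0 | shift [-0.0017, -0.0005, -0.0019] wz 0.11 levelling wx,wy [-0.   -0.09]
```

View pics/w5.png

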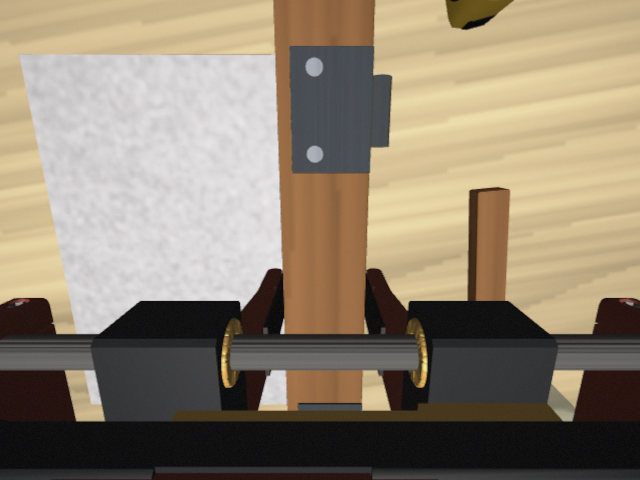

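The door's near edge is at row 54–55 from (21,55) to (272,54), and its right long edge runs from (21,55) to (90,403). The stile hides the left edge.

```bash
python3 - <<'E'
from h import *
import pickle; c=pickle.load(open("w5.pkl","rb"))
f=c["frame"].astype(int).sum(2)
# subpixel: refine near edge per column, right edge per row
cols=np.arange(40,260,10); g=cv2.GaussianBlur(c["frame"],(3,3),0).astype(int); sat=g[:,:,0]-g[:,:,2]
near=[(u,40+np.argmin(np.diff(sat[40:70,u]))+0.5) for u in cols]
rows=np.arange(70,290,10); side=[]
for v in rows:
    e=int(21+(v-55)*69/348); side.append((e-12+np.argmin(np.diff(sat[v,e-12:e+12]))+0.5,v))
print(near[::5],side[::5])
def fit(P): vx,vy,x,y=cv2.fitLine(P[:,:2].astype(np.float32),cv2.DIST_HUBER,0,.01,.01).ravel(); return np.array([vx,vy]),np.array([x,y])
dn,pn=fit(ray(c,near,36)); ds,ps=fit(ray(c,side,36))
if ds[0]<0: ds=-ds
if dn[1]<0: dn=-dn
print("yaw side",np.degrees(np.arctan2(ds[1],ds[0])),"near yaw-90",np.degrees(np.arctan2(dn[1],dn[0]))-90)
A=np.c_[ds,-dn]; k=np.linalg.solve(A,pn-ps); cor=ps+ds*k[0]; print("corner",cor,ray(c,(21,55),36))
a=np.arctan2(ds[1],ds[0]); X=np.array([np.cos(a),np.sin(a)]);Y=np.array([-X[1],X[0]])
print("centre",cor+130*X+105*Y)
# stile in hand: edges left/right at rows, plane z=78+21+18
zt=78.1+20.8+18
for v,uL,uR in((200,283,366),(250,285,364)): print(ray(c,[(uL,v),(uR,v)],zt))
E
```

```text
[(np.int64(40), np.float64(53.5)), (np.int64(90), np.float64(54.5)), (np.int64(140), np.float64(53.5)), (np.int64(190), np.float64(53.5)), (np.int64(240), np.float64(54.5))] [(np.float64(21.5), np.int64(70)), (np.float64(31.5), np.int64(120)), (np.float64(42.5), np.int64(170)), (np.float64(52.5), np.int64(220)), (np.float64(63.5), np.int64(270))]
yaw side -9.370386 near yaw-90 -9.642174
corner [433.72 -50.39] [[434.92 -48.88  36.  ]]
centre [579.08  32.04]
[[541.32 106.91 116.9 ]
 [547.39 143.83 116.9 ]]
[[564.53 103.3  116.9 ]
 [570.54 139.83 116.9 ]]
```

```bash

python3 -m crank '[{"x":0,"y":0,"z":0.02,"wx":0,"wy":0,"wz":0,"fingers":20},{"x":0,"y":0,"z":0.02,"wx":0,"wy":0,"wz":0,"fingers":20},{"x":0,"y":0,"z":0.012,"wx":0,"wy":0,"wz":0,"fingers":20},{"x":0,"y":0,"z":0,"wx":0,"wy":0,"wz":0,"fingers":20},{"x":0,"y":0,"z":0,"wx":0,"wy":0,"wz":0,"fingers":20},{"x":0,"y":0,"z":0,"wx":0,"wy":0,"wz":0,"fingers":20},{"x":0,"y":0,"z":0,"wx":0,"wy":0,"wz":0,"fingers":20},{"x":0,"y":0,"z":0,"wx":0,"wy":0,"wz":0,"fingers":20},{"x":0,"y":0,"z":0,"wx":0,"wy":0,"wz":0,"fingers":20}]'
python3 -c "
from h import *
go(593.3,116.0,16,80.55)"

```

```text
clock: 9.8
position: [593.3, 115.8, 28.2]
eef_rot: [[-0.986, 0.164, 0.002], [0.164, 0.986, 0.0], [-0.002, 0.0, -1.0]]
contact_force: [0.4, 0.1, -1.0]
finger_gap: 39.6
grasp_force: 30.0
at [593.25 115.81  28.22] yaw 80.54 q6 -1.27 clk 9.8 | shift [0.0, 0.0002, 0.0122] wz -0.01 levelling wx,wy [0.03 0.09]
```

Spot on. I'll lower it, release and rise.

```bash

python3 -m crank '[{"x":0,"y":0,"z":0.007,"wx":0,"wy":0,"wz":0,"fingers":20},{"x":0,"y":0,"z":0.004,"wx":0,"wy":0,"wz":0,"fingers":20},{"x":0,"y":0,"z":0.0,"wx":0,"wy":0,"wz":0,"fingers":20},{"x":0,"y":0,"z":0,"wx":0,"wy":0,"wz":0,"fingers":20},{"x":0,"y":0,"z":0,"wx":0,"wy":0,"wz":0,"fingers":20},{"x":0,"y":0,"z":0,"wx":0,"wy":0,"wz":0,"fingers":20}]'

```

```text
clock: 10.3
position: [592.6, 115.7, 16.0]
eef_rot: [[-0.986, 0.164, -0.0], [0.164, 0.986, -0.0], [0.0, -0.0, -1.0]]
contact_force: [0.2, -0.5, -1.5]
finger_gap: 40.2
grasp_force: 30.0
```

```bash

python3 -m crank '[{"x":0,"y":0,"z":0.001,"wx":0,"wy":0,"wz":0,"fingers":20},{"x":0,"y":0,"z":0,"wx":0,"wy":0,"wz":0,"fingers":20},{"x":0,"y":0,"z":0,"wx":0,"wy":0,"wz":0,"fingers":75},{"x":0,"y":0,"z":0,"wx":0,"wy":0,"wz":0,"fingers":75},{"x":0,"y":0,"z":0,"wx":0,"wy":0,"wz":0,"fingers":75},{"x":0,"y":0,"z":0,"wx":0,"wy":0,"wz":0,"fingers":75},{"x":0,"y":0,"z":0,"wx":0,"wy":0,"wz":0,"fingers":75},{"x":0,"y":0,"z":-0.02,"wx":0,"wy":0,"wz":0,"fingers":75},{"x":0,"y":0,"z":-0.035,"wx":0,"wy":0,"wz":0,"fingers":100},{"x":0,"y":0,"z":-0.035,"wx":0,"wy":0,"wz":0,"fingers":100},{"x":0,"y":0,"z":-0.035,"wx":0,"wy":0,"wz":0,"fingers":100},{"x":0,"y":0,"z":-0.035,"wx":0,"wy":0,"wz":0,"fingers":100}]'
python3 - <<'E'
from h import *
go(490.5,-392.5,175,86.6)
c=eyes.read_camera("top")
cv2.imwrite("pics/t6.png",cv2.resize(c["frame"][140:280,220:400,::-1],None,fx=4,fy=4))
E
```

```text
clock: 11.3
position: [592.4, 115.7, 176.9]
eef_rot: [[-0.986, 0.164, 0.0], [0.164, 0.986, 0.0], [-0.0, 0.0, -1.0]]
contact_force: [1.5, -0.4, 0.0]
finger_gap: 86.6
grasp_force: 0.0
at [592.43 115.72 176.89] yaw 80.54 q6 -1.27 clk 11.3 | shift [0.017, -0.5181, 0.0019] wz -6.06 levelling wx,wy [0.   0.01]
```

View pics/t6.png

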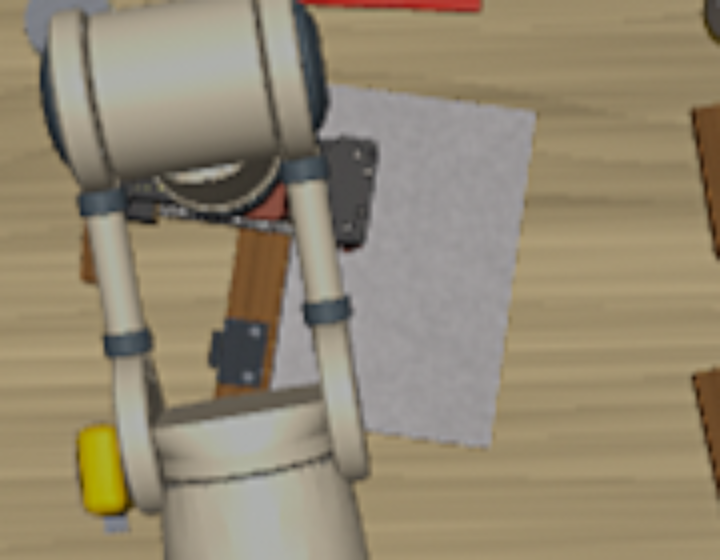

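The hinge stile sits on the left edge with its knuckles at (215,350) pointing outwards. Next is the latch stile.

```bash

python3 -m crank '[{"x":0.001,"y":-0.025,"z":0,"wx":0,"wy":0,"wz":0,"fingers":100},{"x":0.001,"y":-0.038,"z":0,"wx":0,"wy":0,"wz":0,"fingers":100},{"x":0.001,"y":-0.038,"z":0,"wx":0,"wy":0,"wz":0,"fingers":100},{"x":0.001,"y":-0.038,"z":0,"wx":0,"wy":0,"wz":0,"fingers":100},{"x":0.001,"y":-0.038,"z":0,"wx":0,"wy":0,"wz":0,"fingers":100},{"x":0.001,"y":-0.038,"z":0,"wx":0,"wy":0,"wz":0,"fingers":100},{"x":0.001,"y":-0.038,"z":0,"wx":0,"wy":0,"wz":0,"fingers":100},{"x":0.001,"y":-0.038,"z":0,"wx":0,"wy":0,"wz":0,"fingers":100},{"x":0.001,"y":-0.038,"z":0,"wx":0,"wy":0,"wz":0,"fingers":100},{"x":0.001,"y":-0.038,"z":0,"wx":0,"wy":0,"wz":0,"fingers":100},{"x":0.001,"y":-0.038,"z":0,"wx":0,"wy":0,"wz":0,"fingers":100},{"x":0.002,"y":-0.038,"z":0,"wx":0,"wy":0,"wz":0,"fingers":100},{"x":0.002,"y":-0.038,"z":0,"wx":0,"wy":0,"wz":0,"fingers":100},{"x":0.002,"y":-0.037,"z":0,"wx":0,"wy":0,"wz":0,"fingers":100},{"x":0,"y":0,"z":0,"wx":0,"wy":0,"wz":-3,"fingers":100},{"x":0,"y":0,"z":0,"wx":0,"wy":0,"wz":-3.1,"fingers":100},{"x":0,"y":0,"z":0,"wx":0,"wy":0,"wz":0,"fingers":100},{"x":0,"y":0,"z":0,"wx":0,"wy":0,"wz":0,"fingers":100},{"x":0,"y":0,"z":0,"wx":0,"wy":0,"wz":0,"fingers":100},{"x":0,"y":0,"z":0,"wx":0,"wy":0,"wz":0,"fingers":100}]'
cat >> h.py <<'E'
def oakrect(guess,z=18,name=None):
    "wrist image: oak blob nearest the projected guess (x,y); returns world rect"
    c,s=wrist()
    if name: cv2.imwrite(f"pics/{name}.png",c["frame"][:,:,::-1])
    p=c["R"]@np.array([guess[0],guess[1],z])+c["t"]; uv=(int(c["fx"]*p[0]/p[2]+c["cx"]),int(c["fy"]*p[1]/p[2]+c["cy"]))
    hsv=cv2.cvtColor(c["frame"],cv2.COLOR_RGB2HSV); m=(c["frame"].astype(int).sum(2)<400)&(c["frame"].astype(int).sum(2)>120)
    print("px",uv,hsv[uv[1],uv[0]]); 
    return rect(c,m,z,uv)
E
python3 - <<'E'
from h import *
go(490.5,-392.5,20,86.6)
print(oakrect((450,-390),name="w7"))
E
```

```text
clock: 13.02
position: [491.0, -391.9, 175.3]
eef_rot: [[-0.998, 0.059, 0.0], [0.059, 0.998, -0.0], [-0.0, -0.0, -1.0]]
contact_force: [-0.2, 0.6, 0.4]
finger_gap: 88.0
grasp_force: 0.0
at [ 491.04 -391.94  175.3 ] yaw 86.62 q6 -2.24 clk 13.02 | shift [0.0005, -0.0006, 0.1553] wz 0.02 levelling wx,wy [-0.01  0.01]
px (323, 180) [ 14 140 129]
[ 489.86 -396.23  258.56   40.4    -3.46]
```

```bash

python3 -m crank '[{"x":0.001,"y":-0.0035,"z":0.02,"wx":0,"wy":0,"wz":0,"fingers":100},{"x":0,"y":0,"z":0.035,"wx":0,"wy":0,"wz":0,"fingers":100},{"x":0,"y":0,"z":0.035,"wx":0,"wy":0,"wz":0,"fingers":100},{"x":0,"y":0,"z":0.035,"wx":0,"wy":0,"wz":0,"fingers":100},{"x":0,"y":0,"z":0.035,"wx":0,"wy":0,"wz":0,"fingers":100},{"x":0,"y":0,"z":0.02,"wx":0,"wy":0,"wz":0,"fingers":100},{"x":0,"y":0,"z":0.01,"wx":0,"wy":0,"wz":0,"fingers":100},{"x":0,"y":0,"z":0,"wx":0,"wy":0,"wz":0,"fingers":100},{"x":0,"y":0,"z":0,"wx":0,"wy":0,"wz":0,"fingers":100},{"x":0,"y":0,"z":0,"wx":0,"wy":0,"wz":0,"fingers":100},{"x":0,"y":0,"z":0,"wx":0,"wy":0,"wz":0,"fingers":100},{"x":0,"y":0,"z":0,"wx":0,"wy":0,"wz":0,"fingers":100}]'

```

```text
clock: 14.07
position: [490.6, -396.7, -12.6]
eef_rot: [[-0.998, 0.059, 0.003], [0.059, 0.998, -0.002], [-0.003, -0.002, -1.0]]
contact_force: [0.2, 0.9, 0.1]
finger_gap: 87.5
grasp_force: 0.0
```

```bash

python3 -m crank '[{"x":0.0,"y":0.0005,"z":0.006,"wx":0,"wy":0,"wz":0,"fingers":100},{"x":0,"y":0,"z":0,"wx":0,"wy":0,"wz":0,"fingers":100},{"x":0,"y":0,"z":0,"wx":0,"wy":0,"wz":0,"fingers":100},{"x":0,"y":0,"z":0,"wx":0,"wy":0,"wz":0,"fingers":20},{"x":0,"y":0,"z":0,"wx":0,"wy":0,"wz":0,"fingers":20},{"x":0,"y":0,"z":0,"wx":0,"wy":0,"wz":0,"fingers":20},{"x":0,"y":0,"z":0,"wx":0,"wy":0,"wz":0,"fingers":20},{"x":0,"y":0,"z":0,"wx":0,"wy":0,"wz":0,"fingers":20},{"x":0,"y":0,"z":0,"wx":0,"wy":0,"wz":0,"fingers":20},{"x":0,"y":0,"z":0,"wx":0,"wy":0,"wz":0,"fingers":20},{"x":0,"y":0,"z":0,"wx":0,"wy":0,"wz":0,"fingers":20},{"x":0,"y":0,"z":0,"wx":0,"wy":0,"wz":0,"fingers":20}]'

```

```text
clock: 15.07
position: [489.6, -395.4, -20.8]
eef_rot: [[-0.998, 0.059, 0.0], [0.059, 0.998, -0.0], [-0.0, -0.0, -1.0]]
contact_force: [-0.3, -0.3, -0.9]
finger_gap: 39.7
grasp_force: 30.0
```

```bash

python3 -m crank '[{"x":0,"y":0,"z":-0.02,"wx":0,"wy":0,"wz":0,"fingers":20},{"x":0,"y":0,"z":-0.03,"wx":0,"wy":0,"wz":0,"fingers":20},{"x":0,"y":0,"z":-0.03,"wx":0,"wy":0,"wz":0,"fingers":20},{"x":0,"y":0,"z":-0.02,"wx":0,"wy":0,"wz":0,"fingers":20},{"x":0,"y":0,"z":0,"wx":0,"wy":0,"wz":0,"fingers":20},{"x":0,"y":0,"z":0,"wx":0,"wy":0,"wz":0,"fingers":20}]'
python3 -c "
from h import *
go(565.5,-51.6,80,80.55)"

```

```text
clock: 15.57
position: [490.1, -395.8, 79.9]
eef_rot: [[-0.998, 0.059, 0.002], [0.059, 0.998, -0.002], [-0.002, -0.001, -1.0]]
contact_force: [-0.1, 0.2, -1.7]
finger_gap: 39.9
grasp_force: 30.0
at [ 490.14 -395.75   79.91] yaw 86.64 q6 -2.25 clk 15.57 | shift [-0.0551, 0.348, -0.0005] wz 6.09 levelling wx,wy [-0.08  0.11]
```

```bash

python3 -m crank '[{"x":-0.005,"y":0.028,"z":0,"wx":0,"wy":0,"wz":0,"fingers":20},{"x":-0.005,"y":0.032,"z":0,"wx":0,"wy":0,"wz":0,"fingers":20},{"x":-0.005,"y":0.032,"z":0,"wx":0,"wy":0,"wz":0,"fingers":20},{"x":-0.005,"y":0.032,"z":0,"wx":0,"wy":0,"wz":0,"fingers":20},{"x":-0.005,"y":0.032,"z":0,"wx":0,"wy":0,"wz":0,"fingers":20},{"x":-0.005,"y":0.032,"z":0,"wx":0,"wy":0,"wz":0,"fingers":20},{"x":-0.005,"y":0.032,"z":0,"wx":0,"wy":0,"wz":0,"fingers":20},{"x":-0.005,"y":0.032,"z":0,"wx":0,"wy":0,"wz":0,"fingers":20},{"x":-0.005,"y":0.032,"z":0,"wx":0,"wy":0,"wz":0,"fingers":20},{"x":-0.005,"y":0.032,"z":0,"wx":0,"wy":0,"wz":0,"fingers":20},{"x":-0.005,"y":0.032,"z":0,"wx":0,"wy":0,"wz":0,"fingers":20},{"x":0,"y":0,"z":0,"wx":0,"wy":0,"wz":3,"fingers":20},{"x":0,"y":0,"z":0.01,"wx":0,"wy":0,"wz":3.1,"fingers":20},{"x":0,"y":0,"z":0.02,"wx":0,"wy":0,"wz":0,"fingers":20},{"x":0,"y":0,"z":0.02,"wx":0,"wy":0,"wz":0,"fingers":20},{"x":0,"y":0,"z":0,"wx":0,"wy":0,"wz":0,"fingers":20},{"x":0,"y":0,"z":0,"wx":0,"wy":0,"wz":0,"fingers":20},{"x":0,"y":0,"z":0,"wx":0,"wy":0,"wz":0,"fingers":20},{"x":0,"y":0,"z":0,"wx":0,"wy":0,"wz":0,"fingers":20}]'
python3 -c "
from h import *
go(565.3,-51.6,16,80.55)"

```

```text
clock: 17.15
position: [565.4, -51.4, 30.0]
eef_rot: [[-0.986, 0.165, 0.001], [0.165, 0.986, -0.0], [-0.001, -0.0, -1.0]]
contact_force: [0.3, -0.3, -1.4]
finger_gap: 40.0
grasp_force: 30.0
at [565.4  -51.36  30.03] yaw 80.53 q6 -1.56 clk 17.15 | shift [0.0001, -0.0003, 0.014] wz -0.02 levelling wx,wy [-0.    0.07]
```

```bash

python3 -m crank '[{"x":0,"y":0,"z":0.009,"wx":0,"wy":0,"wz":0,"fingers":20},{"x":0,"y":0,"z":0.005,"wx":0,"wy":0,"wz":0,"fingers":20},{"x":0,"y":0,"z":0,"wx":0,"wy":0,"wz":0,"fingers":20},{"x":0,"y":0,"z":0.001,"wx":0,"wy":0,"wz":0,"fingers":20},{"x":0,"y":0,"z":0,"wx":0,"wy":0,"wz":0,"fingers":20},{"x":0,"y":0,"z":0,"wx":0,"wy":0,"wz":0,"fingers":75},{"x":0,"y":0,"z":0,"wx":0,"wy":0,"wz":0,"fingers":75},{"x":0,"y":0,"z":0,"wx":0,"wy":0,"wz":0,"fingers":75},{"x":0,"y":0,"z":0,"wx":0,"wy":0,"wz":0,"fingers":75},{"x":0,"y":0,"z":0,"wx":0,"wy":0,"wz":0,"fingers":75},{"x":0,"y":0,"z":-0.02,"wx":0,"wy":0,"wz":0,"fingers":75},{"x":0,"y":0,"z":-0.035,"wx":0,"wy":0,"wz":0,"fingers":100},{"x":0,"y":0,"z":-0.035,"wx":0,"wy":0,"wz":0,"fingers":100},{"x":0,"y":0,"z":-0.035,"wx":0,"wy":0,"wz":0,"fingers":100},{"x":0,"y":0,"z":-0.035,"wx":0,"wy":0,"wz":0,"fingers":100},{"x":0,"y":0,"z":0,"wx":0,"wy":0,"wz":0,"fingers":100},{"x":0,"y":0,"z":0,"wx":0,"wy":0,"wz":0,"fingers":100},{"x":0,"y":0,"z":0,"wx":0,"wy":0,"wz":0,"fingers":100}]'
python3 - <<'E'
from h import *
go(638.4,-248.2,175,97.7)
print(oakrect((535,-47),z=54,name="w8"))
print(np.array([565.3,-51.6]))
E
```

```text
clock: 18.65
position: [564.8, -51.1, 173.5]
eef_rot: [[-0.986, 0.164, -0.0], [0.164, 0.986, 0.0], [0.001, 0.0, -1.0]]
contact_force: [-0.4, 0.2, -1.0]
finger_gap: 87.6
grasp_force: 0.0
at [564.81 -51.14 173.49] yaw 80.54 q6 -1.56 clk 18.65 | shift [-0.105, -0.1823, -0.0016] wz -17.16 levelling wx,wy [ 0.   -0.03]
px (322, 195) [ 14 142 149]
[556.55 -49.46 241.45 202.09  -9.47]
[565.3 -51.6]
```

```bash

python3 -m crank '[{"x":-0.015,"y":-0.026,"z":0,"wx":0,"wy":0,"wz":0,"fingers":100},{"x":-0.018,"y":-0.0313,"z":0,"wx":0,"wy":0,"wz":0,"fingers":100},{"x":-0.018,"y":-0.0313,"z":0,"wx":0,"wy":0,"wz":0,"fingers":100},{"x":-0.018,"y":-0.0313,"z":0,"wx":0,"wy":0,"wz":0,"fingers":100},{"x":-0.018,"y":-0.0313,"z":0,"wx":0,"wy":0,"wz":0,"fingers":100},{"x":-0.018,"y":-0.0313,"z":0,"wx":0,"wy":0,"wz":0,"fingers":100},{"x":0,"y":0,"z":0,"wx":0,"wy":0,"wz":-5.7,"fingers":100},{"x":0,"y":0,"z":0,"wx":0,"wy":0,"wz":-5.7,"fingers":100},{"x":0,"y":0,"z":0,"wx":0,"wy":0,"wz":-5.8,"fingers":100},{"x":0,"y":0,"z":0,"wx":0,"wy":0,"wz":0,"fingers":100},{"x":0,"y":0,"z":0,"wx":0,"wy":0,"wz":0,"fingers":100},{"x":0,"y":0,"z":0,"wx":0,"wy":0,"wz":0,"fingers":100},{"x":0,"y":0,"z":0,"wx":0,"wy":0,"wz":0,"fingers":100},{"x":0,"y":0,"z":0,"wx":0,"wy":0,"wz":0,"fingers":100}]'
python3 - <<'E'
from h import *
go(638.4,-248.2,20,97.7)
print(oakrect((638.4,-248),name="w9"))
E
```

```text
clock: 19.87
position: [638.4, -248.2, 174.0]
eef_rot: [[-0.991, -0.134, -0.0], [-0.134, 0.991, 0.0], [0.0, 0.0, -1.0]]
contact_force: [-0.1, -0.5, -0.2]
finger_gap: 87.8
grasp_force: 0.0
at [ 638.39 -248.18  173.99] yaw 97.68 q6 -2.13 clk 19.87 | shift [-0.0, -0.0, 0.154] wz -0.02 levelling wx,wy [ 0.01 -0.01]
px (323, 219) [ 14 141 143]
[ 639.19 -251.05  117.65   56.68    7.67]
```

View pics/w9.png

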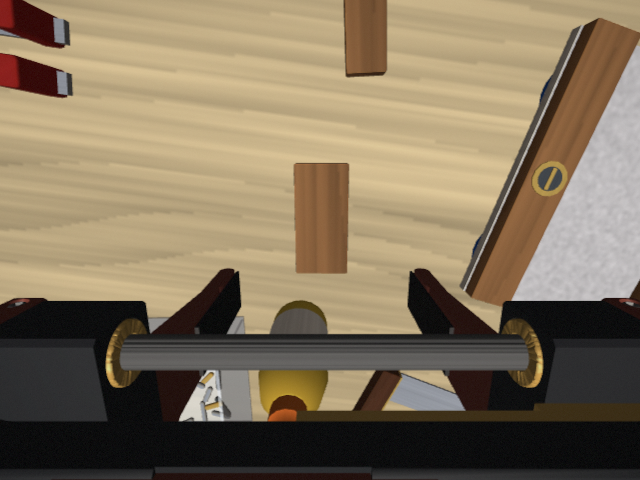

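The bottom rail's corners are at (294,163), (348,163), (348,272) and (295,272), measuring 117.7×56.7 mm, which fits. The latch stile lies along the door edge at about (550,180). The bottle at (295,340) is clear of the gripper. Descending now.

```bash

python3 -m crank '[{"x":-0.0004,"y":-0.0029,"z":0.02,"wx":0,"wy":0,"wz":0,"fingers":100},{"x":0,"y":0,"z":0.035,"wx":0,"wy":0,"wz":0,"fingers":100},{"x":0,"y":0,"z":0.035,"wx":0,"wy":0,"wz":0,"fingers":100},{"x":0,"y":0,"z":0.035,"wx":0,"wy":0,"wz":0,"fingers":100},{"x":0,"y":0,"z":0.035,"wx":0,"wy":0,"wz":0,"fingers":100},{"x":0,"y":0,"z":0.02,"wx":0,"wy":0,"wz":0,"fingers":100},{"x":0,"y":0,"z":0.006,"wx":0,"wy":0,"wz":0,"fingers":100},{"x":0,"y":0,"z":0,"wx":0,"wy":0,"wz":0,"fingers":100},{"x":0,"y":0,"z":0,"wx":0,"wy":0,"wz":0,"fingers":100},{"x":0,"y":0,"z":0,"wx":0,"wy":0,"wz":0,"fingers":100},{"x":0,"y":0,"z":0,"wx":0,"wy":0,"wz":0,"fingers":100},{"x":0,"y":0,"z":0,"wx":0,"wy":0,"wz":0,"fingers":100}]'
python3 -c "
from h import *
go(639.2,-251,-20.8,97.68)"

```

```text
clock: 20.92
position: [640.4, -251.8, -9.5]
eef_rot: [[-0.991, -0.135, 0.003], [-0.135, 0.991, -0.002], [-0.003, -0.002, -1.0]]
contact_force: [0.3, -0.1, -0.1]
finger_gap: 87.6
grasp_force: 0.0
at [ 640.43 -251.81   -9.48] yaw 97.73 q6 -2.13 clk 20.92 | shift [0.0011, 0.001, 0.0113] wz 0.05 levelling wx,wy [-0.11  0.17]
```

```bash

python3 -m crank '[{"x":0.0,"y":0.0,"z":0.009,"wx":0,"wy":0,"wz":0,"fingers":100},{"x":0,"y":0,"z":0,"wx":0,"wy":0,"wz":0,"fingers":100},{"x":0,"y":0,"z":0,"wx":0,"wy":0,"wz":0,"fingers":100},{"x":0,"y":0,"z":0,"wx":0,"wy":0,"wz":0,"fingers":40},{"x":0,"y":0,"z":0,"wx":0,"wy":0,"wz":0,"fingers":40},{"x":0,"y":0,"z":0,"wx":0,"wy":0,"wz":0,"fingers":40},{"x":0,"y":0,"z":0,"wx":0,"wy":0,"wz":0,"fingers":40},{"x":0,"y":0,"z":0,"wx":0,"wy":0,"wz":0,"fingers":40},{"x":0,"y":0,"z":0,"wx":0,"wy":0,"wz":0,"fingers":40},{"x":0,"y":0,"z":0,"wx":0,"wy":0,"wz":0,"fingers":40}]'

```

```text
clock: 21.75
position: [639.3, -251.3, -20.7]
eef_rot: [[-0.991, -0.135, 0.0], [-0.135, 0.991, -0.0], [-0.0, -0.0, -1.0]]
contact_force: [0.6, 0.3, 0.4]
finger_gap: 56.0
grasp_force: 30.0
```

```bash

python3 -m crank '[{"x":0,"y":0,"z":-0.02,"wx":0,"wy":0,"wz":0,"fingers":40},{"x":0,"y":0,"z":-0.035,"wx":0,"wy":0,"wz":0,"fingers":40},{"x":0,"y":0,"z":-0.035,"wx":0,"wy":0,"wz":0,"fingers":40},{"x":0,"y":0,"z":-0.02,"wx":0,"wy":0,"wz":0,"fingers":40},{"x":0.01,"y":0.025,"z":0,"wx":0,"wy":0,"wz":0,"fingers":40},{"x":0.012,"y":0.033,"z":0,"wx":0,"wy":0,"wz":0,"fingers":40},{"x":0.012,"y":0.033,"z":0,"wx":0,"wy":0,"wz":0,"fingers":40},{"x":0.012,"y":0.033,"z":0,"wx":0,"wy":0,"wz":0,"fingers":40},{"x":0.012,"y":0.033,"z":0,"wx":0,"wy":0,"wz":0,"fingers":40},{"x":0.012,"y":0.033,"z":0,"wx":0,"wy":0,"wz":0,"fingers":40},{"x":0.012,"y":0.033,"z":0,"wx":0,"wy":0,"wz":0,"fingers":40},{"x":0.012,"y":0.033,"z":0,"wx":0,"wy":0,"wz":0,"fingers":40},{"x":0.012,"y":0.033,"z":0,"wx":0,"wy":0,"wz":0,"fingers":40},{"x":0.0127,"y":0.03,"z":0,"wx":0,"wy":0,"wz":0,"fingers":40}]'
python3 -m crank '[{"x":0,"y":0,"z":0,"wx":0,"wy":0,"wz":7.14,"fingers":40},{"x":0,"y":0,"z":0,"wx":0,"wy":0,"wz":7.14,"fingers":40},{"x":0,"y":0,"z":0,"wx":0,"wy":0,"wz":7.14,"fingers":40},{"x":0,"y":0,"z":0,"wx":0,"wy":0,"wz":7.14,"fingers":40},{"x":0,"y":0,"z":0,"wx":0,"wy":0,"wz":7.14,"fingers":40},{"x":0,"y":0,"z":0,"wx":0,"wy":0,"wz":7.14,"fingers":40},{"x":0,"y":0,"z":0,"wx":0,"wy":0,"wz":7.14,"fingers":40},{"x":0,"y":0,"z":0,"wx":0,"wy":0,"wz":7.14,"fingers":40},{"x":0,"y":0,"z":0,"wx":0,"wy":0,"wz":7.14,"fingers":40},{"x":0,"y":0,"z":0,"wx":0,"wy":0,"wz":7.14,"fingers":40},{"x":0,"y":0,"z":0,"wx":0,"wy":0,"wz":7.14,"fingers":40},{"x":0,"y":0,"z":0,"wx":0,"wy":0,"wz":7.14,"fingers":40},{"x":0,"y":0,"z":0,"wx":0,"wy":0,"wz":7.14,"fingers":40},{"x":0,"y":0,"z":0,"wx":0,"wy":0,"wz":7.14,"fingers":40},{"x":0,"y":0,"z":0,"wx":0,"wy":0,"wz":7.14,"fingers":40},{"x":0,"y":0,"z":0,"wx":0,"wy":0,"wz":0,"fingers":40},{"x":0,"y":0,"z":0,"wx":0,"wy":0,"wz":0,"fingers":40},{"x":0,"y":0,"z":0,"wx":0,"wy":0,"wz":0,"fingers":40}]'
python3 -c "
from h import *
go(478.7,49,45,-9.45)"

```

```text
clock: 22.92
position: [477.6, 50.4, 89.1]
eef_rot: [[-0.991, -0.135, 0.0], [-0.135, 0.991, 0.0], [-0.0, 0.0, -1.0]]
contact_force: [0.1, 0.1, -1.0]
finger_gap: 55.9
grasp_force: 30.0
clock: 24.42
position: [478.6, 48.8, 89.1]
eef_rot: [[0.159, 0.987, -0.0], [0.987, -0.159, -0.0], [-0.0, -0.0, -1.0]]
contact_force: [-0.4, 0.3, -0.7]
finger_gap: 55.3
grasp_force: 30.0
at [478.63  48.85  89.09] yaw -9.15 q6 0.19 clk 24.42 | shift [0.0002, 0.0001, 0.0441] wz 0.3 levelling wx,wy [-0.  0.]
```

```bash

python3 -m crank '[{"x":0,"y":0,"z":0.02,"wx":0,"wy":0,"wz":0.3,"fingers":40},{"x":0,"y":0,"z":0.025,"wx":0,"wy":0,"wz":0,"fingers":40},{"x":0,"y":0,"z":0.012,"wx":0,"wy":0,"wz":0,"fingers":40},{"x":0,"y":0,"z":0,"wx":0,"wy":0,"wz":0,"fingers":40},{"x":0,"y":0,"z":0,"wx":0,"wy":0,"wz":0,"fingers":40},{"x":0,"y":0,"z":0,"wx":0,"wy":0,"wz":0,"fingers":40},{"x":0,"y":0,"z":0,"wx":0,"wy":0,"wz":0,"fingers":40},{"x":0,"y":0,"z":0,"wx":0,"wy":0,"wz":0,"fingers":40}]'
python3 -c "
from h import *
go(478.7,49,16,-9.45)"

```

```text
clock: 25.08
position: [479.6, 48.9, 33.6]
eef_rot: [[0.168, 0.986, 0.002], [0.986, -0.168, 0.0], [0.0, 0.002, -1.0]]
contact_force: [1.0, -0.4, -1.2]
finger_gap: 55.6
grasp_force: 30.0
at [479.57  48.9   33.61] yaw -9.64 q6 0.2 clk 25.08 | shift [-0.0001, -0.0009, 0.0176] wz -0.19 levelling wx,wy [ 0.13 -0.03]
```

```bash

python3 -m crank '[{"x":0,"y":0,"z":0.01,"wx":0,"wy":0,"wz":-0.1,"fingers":40},{"x":0,"y":0,"z":0.006,"wx":0,"wy":0,"wz":0,"fingers":40},{"x":0,"y":0,"z":0,"wx":0,"wy":0,"wz":0,"fingers":40},{"x":0,"y":0,"z":0,"wx":0,"wy":0,"wz":0,"fingers":40},{"x":0,"y":0,"z":0.001,"wx":0,"wy":0,"wz":0,"fingers":40},{"x":0,"y":0,"z":0,"wx":0,"wy":0,"wz":0,"fingers":40}]'
python3 -m crank '[{"x":0,"y":0,"z":0,"wx":0,"wy":0,"wz":0,"fingers":90},{"x":0,"y":0,"z":0,"wx":0,"wy":0,"wz":0,"fingers":90},{"x":0,"y":0,"z":0,"wx":0,"wy":0,"wz":0,"fingers":90},{"x":0,"y":0,"z":0,"wx":0,"wy":0,"wz":0,"fingers":90},{"x":0,"y":0,"z":0,"wx":0,"wy":0,"wz":0,"fingers":90},{"x":0,"y":0,"z":-0.02,"wx":0,"wy":0,"wz":0,"fingers":90},{"x":0,"y":0,"z":-0.035,"wx":0,"wy":0,"wz":0,"fingers":100},{"x":0,"y":0,"z":-0.035,"wx":0,"wy":0,"wz":0,"fingers":100},{"x":0,"y":0,"z":-0.035,"wx":0,"wy":0,"wz":0,"fingers":100},{"x":0,"y":0,"z":-0.035,"wx":0,"wy":0,"wz":0,"fingers":100},{"x":0,"y":0,"z":0,"wx":0,"wy":0,"wz":0,"fingers":100},{"x":0,"y":0,"z":0,"wx":0,"wy":0,"wz":0,"fingers":100}]'
python3 -c "
from h import *
c,s=wrist(); cv2.imwrite('pics/w10.png',c['frame'][:,:,::-1]); import pickle; pickle.dump(c,open('w10.pkl','wb'))
go(434.3,-237,175,-79.7)"

```

```text
clock: 25.58
position: [478.6, 48.9, 15.0]
eef_rot: [[0.166, 0.986, -0.0], [0.986, -0.166, 0.0], [-0.0, -0.0, -1.0]]
contact_force: [0.5, 0.0, -0.5]
finger_gap: 55.8
grasp_force: 30.0
clock: 26.58
position: [480.0, 48.9, 178.0]
eef_rot: [[0.166, 0.986, 0.005], [0.986, -0.166, 0.0], [0.001, 0.005, -1.0]]
contact_force: [-0.1, 0.0, -1.2]
finger_gap: 88.0
grasp_force: 0.0
at [479.07  48.85 175.65] yaw -9.56 q6 0.2 clk 26.63 | shift [-0.2893, 0.0033, 0.0006] wz 70.14 levelling wx,wy [ 0.09 -0.02]
```

View pics/w10.png

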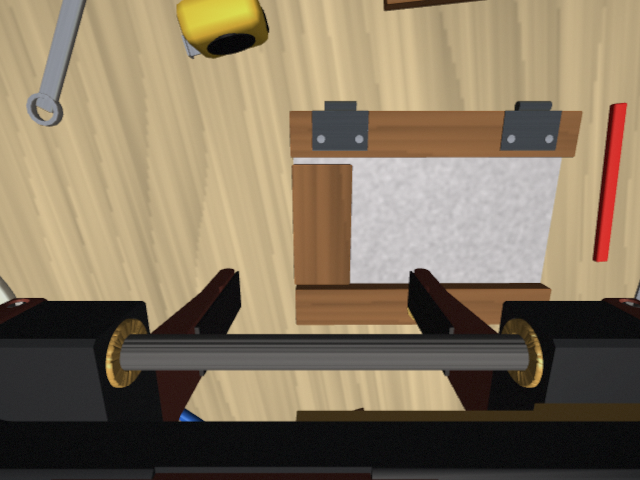

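The bottom rail lies across the near end. Its top-face corners are (292,164), (352,164), (351,284) and (293,284), and the stile ends line up at columns 290 and 296. I'll check this in door coordinates.

```bash
python3 - <<'E'
from h import *
import pickle; c=pickle.load(open("w10.pkl","rb"))
a=np.radians(-9.45);X=np.array([np.cos(a),np.sin(a)]);Y=np.array([-X[1],X[0]]);D=np.array([579.3,32.2])
def door(uv,z=54):
    p=ray(c,uv,z)[:,:2]-D; return np.c_[p@X,p@Y]
print("rail",door([(292,164),(352,164),(351,284),(293,284)]))
print("hinge outer/inner near, far",door([(290,111),(291,157),(576,157),(581,111)]))
print("latch near/far inner, outer",door([(296,289),(550,289),(297,324)]))
print("door white far end edge",door([(560,158),(541,284)],36))
E
```

```text
rail [[-129.41   58.8 ]
 [ -74.53   58.67]
 [ -73.28  -58.97]
 [-131.5   -58.73]]
hinge outer/inner near, far [[-129.97  104.31]
 [-130.16   65.02]
 [ 130.03   64.43]
 [ 126.98  103.9 ]]
latch near/far inner, outer [[-128.62  -64.14]
 [ 128.23  -65.23]
 [-128.49 -103.18]]
door white far end edge [[128.03  63.25]
 [130.87 -67.2 ]]
```

Everything is within about 2 mm. Next is the top rail.

```bash

python3 -m crank '[{"x":-0.025,"y":0,"z":0,"wx":0,"wy":0,"wz":0,"fingers":100},{"x":-0.033,"y":0,"z":0,"wx":0,"wy":0,"wz":0,"fingers":100},{"x":-0.033,"y":0,"z":0,"wx":0,"wy":0,"wz":0,"fingers":100},{"x":-0.033,"y":0,"z":0,"wx":0,"wy":0,"wz":0,"fingers":100},{"x":-0.033,"y":0,"z":0,"wx":0,"wy":0,"wz":0,"fingers":100},{"x":-0.033,"y":0,"z":0,"wx":0,"wy":0,"wz":0,"fingers":100},{"x":-0.033,"y":0,"z":0,"wx":0,"wy":0,"wz":0,"fingers":100},{"x":-0.033,"y":0,"z":0,"wx":0,"wy":0,"wz":0,"fingers":100},{"x":-0.033,"y":0.003,"z":0,"wx":0,"wy":0,"wz":0,"fingers":100}]'
python3 -m crank '[{"x":0,"y":0,"z":0,"wx":0,"wy":0,"wz":7.01,"fingers":100},{"x":0,"y":0,"z":0,"wx":0,"wy":0,"wz":7.01,"fingers":100},{"x":0,"y":0,"z":0,"wx":0,"wy":0,"wz":7.01,"fingers":100},{"x":0,"y":0,"z":0,"wx":0,"wy":0,"wz":7.01,"fingers":100},{"x":0,"y":0,"z":0,"wx":0,"wy":0,"wz":7.01,"fingers":100},{"x":0,"y":0,"z":0,"wx":0,"wy":0,"wz":7.01,"fingers":100},{"x":0,"y":0,"z":0,"wx":0,"wy":0,"wz":7.01,"fingers":100},{"x":0,"y":0,"z":0,"wx":0,"wy":0,"wz":7.01,"fingers":100},{"x":0,"y":0,"z":0,"wx":0,"wy":0,"wz":7.01,"fingers":100},{"x":0,"y":0,"z":0,"wx":0,"wy":0,"wz":7.01,"fingers":100},{"x":0,"y":0,"z":0,"wx":0,"wy":0,"wz":0,"fingers":100},{"x":0,"y":0,"z":0,"wx":0,"wy":0,"wz":0,"fingers":100},{"x":0,"y":0,"z":0,"wx":0,"wy":0,"wz":0,"fingers":100},{"x":0,"y":0,"z":0,"wx":0,"wy":0,"wz":0,"fingers":100},{"x":0,"y":0,"z":0,"wx":0,"wy":0,"wz":0,"fingers":100}]'
python3 - <<'E'
from h import *
r=oakrect((434.3,-237),name="w11"); print(r)
go(r[0],r[1],-20.8,r[4]-90)
E
```

```text
clock: 27.38
position: [432.1, -237.7, 172.9]
eef_rot: [[0.166, 0.986, -0.003], [0.986, -0.166, 0.002], [0.001, -0.003, -1.0]]
contact_force: [-0.0, 0.2, -0.2]
finger_gap: 88.0
grasp_force: 0.0
clock: 28.63
position: [433.5, -236.6, 174.9]
eef_rot: [[0.983, 0.181, -0.0], [0.181, -0.983, 0.0], [-0.0, -0.0, -1.0]]
contact_force: [-0.0, -0.6, 0.4]
finger_gap: 87.7
grasp_force: 0.0
px (324, 218) [ 14 144 113]
[ 434.58 -237.27  117.71   38.65   10.31]
at [ 433.59 -236.61  174.97] yaw -79.59 q6 0.82 clk 28.68 | shift [0.0009, 0.0009, 0.1958] wz 0.09 levelling wx,wy [-0.01  0.01]
```

```bash

python3 -m crank '[{"x":0.0009,"y":0.0009,"z":0.02,"wx":0,"wy":0,"wz":0.1,"fingers":100},{"x":0,"y":0,"z":0.035,"wx":0,"wy":0,"wz":0,"fingers":100},{"x":0,"y":0,"z":0.035,"wx":0,"wy":0,"wz":0,"fingers":100},{"x":0,"y":0,"z":0.035,"wx":0,"wy":0,"wz":0,"fingers":100},{"x":0,"y":0,"z":0.035,"wx":0,"wy":0,"wz":0,"fingers":100},{"x":0,"y":0,"z":0.02,"wx":0,"wy":0,"wz":0,"fingers":100},{"x":0,"y":0,"z":0.007,"wx":0,"wy":0,"wz":0,"fingers":100},{"x":0,"y":0,"z":0,"wx":0,"wy":0,"wz":0,"fingers":100},{"x":0,"y":0,"z":0,"wx":0,"wy":0,"wz":0,"fingers":100},{"x":0,"y":0,"z":0,"wx":0,"wy":0,"wz":0,"fingers":100},{"x":0,"y":0,"z":0,"wx":0,"wy":0,"wz":0,"fingers":100}]'
python3 -m crank '[{"x":0.0,"y":0.0,"z":0.0085,"wx":0,"wy":0,"wz":0,"fingers":100},{"x":0,"y":0,"z":0,"wx":0,"wy":0,"wz":0,"fingers":100},{"x":0,"y":0,"z":0,"wx":0,"wy":0,"wz":0,"fingers":100},{"x":0,"y":0,"z":0,"wx":0,"wy":0,"wz":0,"fingers":20},{"x":0,"y":0,"z":0,"wx":0,"wy":0,"wz":0,"fingers":20},{"x":0,"y":0,"z":0,"wx":0,"wy":0,"wz":0,"fingers":20},{"x":0,"y":0,"z":0,"wx":0,"wy":0,"wz":0,"fingers":20},{"x":0,"y":0,"z":0,"wx":0,"wy":0,"wz":0,"fingers":20},{"x":0,"y":0,"z":0,"wx":0,"wy":0,"wz":0,"fingers":20},{"x":0,"y":0,"z":0,"wx":0,"wy":0,"wz":0,"fingers":20},{"x":0,"y":0,"z":0,"wx":0,"wy":0,"wz":0,"fingers":20}]'
python3 -c "
import numpy as np
a=np.radians(-9.45);X=np.array([np.cos(a),np.sin(a)]);D=np.array([579.3,32.2]);print(D+111*X,D+9*X,D-102*X)"

```

```text
clock: 29.6
position: [436.1, -238.2, -9.5]
eef_rot: [[0.984, 0.178, 0.003], [0.178, -0.984, -0.002], [0.003, 0.003, -1.0]]
contact_force: [0.7, 0.6, -0.8]
finger_gap: 87.9
grasp_force: 0.0
clock: 30.52
position: [434.7, -237.3, -20.4]
eef_rot: [[0.984, 0.178, 0.0], [0.178, -0.984, -0.0], [0.0, 0.0, -1.0]]
contact_force: [0.2, -1.0, 0.0]
finger_gap: 38.3
grasp_force: 0.4
[688.79364755  13.97526003] [588.17786331  30.72231838] [478.68421577  48.94705835]
```

```bash

python3 -m crank '[{"x":0,"y":0,"z":0,"wx":0,"wy":0,"wz":0,"fingers":20},{"x":0,"y":0,"z":0,"wx":0,"wy":0,"wz":0,"fingers":20},{"x":0,"y":0,"z":0,"wx":0,"wy":0,"wz":0,"fingers":20}]'
python3 -m crank '[{"x":0,"y":0,"z":-0.02,"wx":0,"wy":0,"wz":0,"fingers":20},{"x":0,"y":0,"z":-0.035,"wx":0,"wy":0,"wz":0,"fingers":20},{"x":0,"y":0,"z":-0.035,"wx":0,"wy":0,"wz":0,"fingers":20},{"x":0,"y":0,"z":-0.02,"wx":0,"wy":0,"wz":0,"fingers":20},{"x":0.02,"y":-0.014,"z":0,"wx":0,"wy":0,"wz":0,"fingers":20},{"x":0.0295,"y":-0.0202,"z":0,"wx":0,"wy":0,"wz":0,"fingers":20},{"x":0.0295,"y":-0.0202,"z":0,"wx":0,"wy":0,"wz":0,"fingers":20},{"x":0.0295,"y":-0.0202,"z":0,"wx":0,"wy":0,"wz":0,"fingers":20},{"x":0.0295,"y":-0.0202,"z":0,"wx":0,"wy":0,"wz":0,"fingers":20},{"x":0.0295,"y":-0.0202,"z":0,"wx":0,"wy":0,"wz":0,"fingers":20},{"x":0.0295,"y":-0.0202,"z":0,"wx":0,"wy":0,"wz":0,"fingers":20},{"x":0.0295,"y":-0.0202,"z":0,"wx":0,"wy":0,"wz":0,"fingers":20},{"x":0.0295,"y":-0.0202,"z":0,"wx":0,"wy":0,"wz":0,"fingers":20},{"x":0.0295,"y":-0.0202,"z":0,"wx":0,"wy":0,"wz":0,"fingers":20},{"x":0.0095,"y":-0.0062,"z":0,"wx":0,"wy":0,"wz":0,"fingers":20}]'
python3 -m crank '[{"x":0,"y":0,"z":0,"wx":0,"wy":0,"wz":-7.03,"fingers":20},{"x":0,"y":0,"z":0,"wx":0,"wy":0,"wz":-7.03,"fingers":20},{"x":0,"y":0,"z":0,"wx":0,"wy":0,"wz":-7.03,"fingers":20},{"x":0,"y":0,"z":0,"wx":0,"wy":0,"wz":-7.03,"fingers":20},{"x":0,"y":0,"z":0,"wx":0,"wy":0,"wz":-7.03,"fingers":20},{"x":0,"y":0,"z":0,"wx":0,"wy":0,"wz":-7.03,"fingers":20},{"x":0,"y":0,"z":0,"wx":0,"wy":0,"wz":-7.03,"fingers":20},{"x":0,"y":0,"z":0,"wx":0,"wy":0,"wz":-7.03,"fingers":20},{"x":0,"y":0,"z":0,"wx":0,"wy":0,"wz":-7.03,"fingers":20},{"x":0,"y":0,"z":0,"wx":0,"wy":0,"wz":-7.03,"fingers":20},{"x":0,"y":0,"z":0,"wx":0,"wy":0,"wz":0,"fingers":20},{"x":0,"y":0,"z":0,"wx":0,"wy":0,"wz":0,"fingers":20},{"x":0,"y":0,"z":0,"wx":0,"wy":0,"wz":0,"fingers":20}]'
python3 -c "
from h import *
go(688.6,14,16,-9.45)"

```

```text
clock: 30.77
position: [434.7, -237.4, -20.3]
eef_rot: [[0.984, 0.178, 0.0], [0.178, -0.984, -0.0], [0.0, 0.0, -1.0]]
contact_force: [0.2, -1.1, 0.9]
finger_gap: 37.6
grasp_force: 30.0
clock: 32.02
position: [691.0, 18.1, 88.1]
eef_rot: [[0.983, 0.181, -0.001], [0.181, -0.983, 0.002], [-0.0, -0.002, -1.0]]
contact_force: [0.1, -0.5, -0.5]
finger_gap: 37.5
grasp_force: 30.0
clock: 33.1
position: [689.0, 13.9, 89.4]
eef_rot: [[0.168, 0.986, -0.0], [0.986, -0.168, 0.0], [-0.0, -0.0, -1.0]]
contact_force: [0.1, -0.9, -0.4]
finger_gap: 38.3
grasp_force: 30.0
at [689.02  13.89  89.38] yaw -9.67 q6 0.14 clk 33.1 | shift [0.0, -0.0004, 0.0734] wz -0.22 levelling wx,wy [-0.02  0.  ]
```

```bash

python3 -m crank '[{"x":0,"y":-0.0003,"z":0.02,"wx":0,"wy":0,"wz":-0.2,"fingers":20},{"x":0,"y":0,"z":0.025,"wx":0,"wy":0,"wz":0,"fingers":20},{"x":0,"y":0,"z":0.015,"wx":0,"wy":0,"wz":0,"fingers":20},{"x":0,"y":0,"z":0.008,"wx":0,"wy":0,"wz":0,"fingers":20},{"x":0,"y":0,"z":0.005,"wx":0,"wy":0,"wz":0,"fingers":20},{"x":0,"y":0,"z":0,"wx":0,"wy":0,"wz":0,"fingers":20},{"x":0,"y":0,"z":0,"wx":0,"wy":0,"wz":0,"fingers":20},{"x":0,"y":0,"z":0,"wx":0,"wy":0,"wz":0,"fingers":20},{"x":0,"y":0,"z":0,"wx":0,"wy":0,"wz":0,"fingers":20},{"x":0,"y":0,"z":0,"wx":0,"wy":0,"wz":0,"fingers":20},{"x":0,"y":0,"z":0,"wx":0,"wy":0,"wz":0,"fingers":20},{"x":0,"y":0,"z":0,"wx":0,"wy":0,"wz":0,"fingers":20},{"x":0,"y":0,"z":0,"wx":0,"wy":0,"wz":0,"fingers":20}]'
python3 -c "
from h import *
go(688.7,14,15.4,-9.45)"

```

```text
clock: 34.18
position: [688.8, 13.9, 16.7]
eef_rot: [[0.161, 0.987, 0.0], [0.987, -0.161, 0.0], [0.0, 0.0, -1.0]]
contact_force: [-0.5, -0.6, -0.6]
finger_gap: 37.8
grasp_force: 30.0
at [688.81  13.92  16.68] yaw -9.27 q6 0.13 clk 34.18 | shift [0.0001, -0.0001, 0.0013] wz 0.18 levelling wx,wy [ 0. -0.]
```

```bash

python3 -m crank '[{"x":0,"y":0,"z":0.001,"wx":0,"wy":0,"wz":0.15,"fingers":20},{"x":0,"y":0,"z":0,"wx":0,"wy":0,"wz":0,"fingers":20},{"x":0,"y":0,"z":0,"wx":0,"wy":0,"wz":0,"fingers":75},{"x":0,"y":0,"z":0,"wx":0,"wy":0,"wz":0,"fingers":75},{"x":0,"y":0,"z":0,"wx":0,"wy":0,"wz":0,"fingers":75},{"x":0,"y":0,"z":0,"wx":0,"wy":0,"wz":0,"fingers":75},{"x":0,"y":0,"z":0,"wx":0,"wy":0,"wz":0,"fingers":75},{"x":0,"y":0,"z":-0.02,"wx":0,"wy":0,"wz":0,"fingers":75},{"x":0,"y":0,"z":-0.035,"wx":0,"wy":0,"wz":0,"fingers":100},{"x":0,"y":0,"z":-0.035,"wx":0,"wy":0,"wz":0,"fingers":100},{"x":0,"y":0,"z":-0.035,"wx":0,"wy":0,"wz":0,"fingers":100},{"x":0,"y":0,"z":-0.035,"wx":0,"wy":0,"wz":0,"fingers":100},{"x":0,"y":0,"z":0,"wx":0,"wy":0,"wz":0,"fingers":100},{"x":0,"y":0,"z":0,"wx":0,"wy":0,"wz":0,"fingers":100}]'
python3 -c "
from h import *
go(628.2,243.2,175,-95)"

```

```text
clock: 35.35
position: [690.2, 13.9, 179.7]
eef_rot: [[0.163, 0.987, 0.007], [0.987, -0.163, -0.0], [0.001, 0.007, -1.0]]
contact_force: [-0.0, -0.4, 0.3]
finger_gap: 87.7
grasp_force: 0.0
at [690.18  13.9  179.67] yaw -9.41 q6 0.14 clk 35.35 | shift [0.2161, -0.0987, 0.0042] wz 85.59 levelling wx,wy [ 0.38 -0.05]
```

```bash

python3 -m crank '[{"x":0.0216,"y":-0.0097,"z":0,"wx":0,"wy":0,"wz":0,"fingers":100},{"x":0.0278,"y":-0.0126,"z":0,"wx":0,"wy":0,"wz":0,"fingers":100},{"x":0.0278,"y":-0.0126,"z":0,"wx":0,"wy":0,"wz":0,"fingers":100},{"x":0.0278,"y":-0.0126,"z":0,"wx":0,"wy":0,"wz":0,"fingers":100},{"x":0.0278,"y":-0.0126,"z":0,"wx":0,"wy":0,"wz":0,"fingers":100},{"x":0.0278,"y":-0.0126,"z":0,"wx":0,"wy":0,"wz":0,"fingers":100},{"x":0.0278,"y":-0.0126,"z":0,"wx":0,"wy":0,"wz":0,"fingers":100},{"x":0.0278,"y":-0.0126,"z":0,"wx":0,"wy":0,"wz":0,"fingers":100}]'
python3 -m crank '[{"x":0,"y":0,"z":0,"wx":0,"wy":0,"wz":7.13,"fingers":100},{"x":0,"y":0,"z":0,"wx":0,"wy":0,"wz":7.13,"fingers":100},{"x":0,"y":0,"z":0,"wx":0,"wy":0,"wz":7.13,"fingers":100},{"x":0,"y":0,"z":0,"wx":0,"wy":0,"wz":7.13,"fingers":100},{"x":0,"y":0,"z":0,"wx":0,"wy":0,"wz":7.13,"fingers":100},{"x":0,"y":0,"z":0,"wx":0,"wy":0,"wz":7.13,"fingers":100},{"x":0,"y":0,"z":0,"wx":0,"wy":0,"wz":7.13,"fingers":100},{"x":0,"y":0,"z":0,"wx":0,"wy":0,"wz":7.13,"fingers":100},{"x":0,"y":0,"z":0,"wx":0,"wy":0,"wz":7.13,"fingers":100},{"x":0,"y":0,"z":0,"wx":0,"wy":0,"wz":7.13,"fingers":100},{"x":0,"y":0,"z":0,"wx":0,"wy":0,"wz":7.13,"fingers":100},{"x":0,"y":0,"z":0,"wx":0,"wy":0,"wz":7.13,"fingers":100},{"x":0,"y":0,"z":0,"wx":0,"wy":0,"wz":0,"fingers":100},{"x":0,"y":0,"z":0,"wx":0,"wy":0,"wz":0,"fingers":100},{"x":0,"y":0,"z":0,"wx":0,"wy":0,"wz":0,"fingers":100},{"x":0,"y":0,"z":0,"wx":0,"wy":0,"wz":0,"fingers":100},{"x":0,"y":0,"z":0,"wx":0,"wy":0,"wz":0,"fingers":100}]'
python3 - <<'E'
from h import *
r=oakrect((628.3,242),name="w12"); print(r)
go(r[0],r[1],-20.8,r[4]-90)
E
```

```text
clock: 36.02
position: [626.3, 244.3, 173.0]
eef_rot: [[0.164, 0.987, -0.003], [0.987, -0.164, -0.001], [-0.002, -0.003, -1.0]]
contact_force: [-0.4, -0.1, -0.5]
finger_gap: 87.7
grasp_force: 0.0
clock: 37.43
position: [627.5, 243.2, 175.3]
eef_rot: [[0.996, -0.085, -0.0], [-0.085, -0.996, -0.0], [-0.0, 0.0, -1.0]]
contact_force: [0.0, 0.9, 0.6]
finger_gap: 87.2
grasp_force: 0.0
px (325, 218) [ 14 141 136]
[630.54 245.16 117.58  25.37  -4.45]
at [627.54 243.21 175.49] yaw -94.9 q6 1.98 clk 37.48 | shift [0.0029, -0.0022, 0.1963] wz -0.45 levelling wx,wy [0.01 0.01]
```

```bash

python3 -m crank '[{"x":0.0025,"y":-0.0018,"z":0.02,"wx":0,"wy":0,"wz":-0.4,"fingers":100},{"x":0,"y":0,"z":0.035,"wx":0,"wy":0,"wz":0,"fingers":100},{"x":0,"y":0,"z":0.035,"wx":0,"wy":0,"wz":0,"fingers":100},{"x":0,"y":0,"z":0.035,"wx":0,"wy":0,"wz":0,"fingers":100},{"x":0,"y":0,"z":0.035,"wx":0,"wy":0,"wz":0,"fingers":100},{"x":0,"y":0,"z":0.02,"wx":0,"wy":0,"wz":0,"fingers":100},{"x":0,"y":0,"z":0.007,"wx":0,"wy":0,"wz":0,"fingers":100},{"x":0,"y":0,"z":0,"wx":0,"wy":0,"wz":0,"fingers":100},{"x":0,"y":0,"z":0,"wx":0,"wy":0,"wz":0,"fingers":100},{"x":0,"y":0,"z":0,"wx":0,"wy":0,"wz":0,"fingers":100},{"x":0,"y":0,"z":0,"wx":0,"wy":0,"wz":0,"fingers":100}]'
python3 -m crank '[{"x":0.0,"y":0.0,"z":0.009,"wx":0,"wy":0,"wz":0,"fingers":100},{"x":0,"y":0,"z":0,"wx":0,"wy":0,"wz":0,"fingers":100},{"x":0,"y":0,"z":0,"wx":0,"wy":0,"wz":0,"fingers":100},{"x":0,"y":0,"z":0,"wx":0,"wy":0,"wz":0,"fingers":5},{"x":0,"y":0,"z":0,"wx":0,"wy":0,"wz":0,"fingers":5},{"x":0,"y":0,"z":0,"wx":0,"wy":0,"wz":0,"fingers":5},{"x":0,"y":0,"z":0,"wx":0,"wy":0,"wz":0,"fingers":5},{"x":0,"y":0,"z":0,"wx":0,"wy":0,"wz":0,"fingers":5},{"x":0,"y":0,"z":0,"wx":0,"wy":0,"wz":0,"fingers":5},{"x":0,"y":0,"z":0,"wx":0,"wy":0,"wz":0,"fingers":5},{"x":0,"y":0,"z":0,"wx":0,"wy":0,"wz":0,"fingers":5},{"x":0,"y":0,"z":0,"wx":0,"wy":0,"wz":0,"fingers":5},{"x":0,"y":0,"z":0,"wx":0,"wy":0,"wz":0,"fingers":5},{"x":0,"y":0,"z":0,"wx":0,"wy":0,"wz":0,"fingers":5},{"x":0,"y":0,"z":0,"wx":0,"wy":0,"wz":0,"fingers":5}]'

```

```text
clock: 38.4
position: [631.9, 245.4, -8.3]
eef_rot: [[0.997, -0.08, 0.004], [-0.08, -0.997, 0.001], [0.004, -0.002, -1.0]]
contact_force: [-0.6, -0.3, -0.2]
finger_gap: 87.8
grasp_force: 0.0
clock: 39.65
position: [630.3, 244.8, -20.3]
eef_rot: [[0.997, -0.08, 0.0], [-0.08, -0.997, 0.0], [0.0, -0.0, -1.0]]
contact_force: [0.8, 0.4, 0.2]
finger_gap: 23.6
grasp_force: 30.0
```

```bash

python3 -m crank '[{"x":0,"y":0,"z":-0.02,"wx":0,"wy":0,"wz":0,"fingers":5},{"x":0,"y":0,"z":-0.035,"wx":0,"wy":0,"wz":0,"fingers":5},{"x":0,"y":0,"z":-0.035,"wx":0,"wy":0,"wz":0,"fingers":5},{"x":0,"y":0,"z":-0.02,"wx":0,"wy":0,"wz":0,"fingers":5},{"x":-0.0024,"y":0.0206,"z":0,"wx":0,"wy":0,"wz":0,"fingers":5},{"x":-0.004,"y":0.0326,"z":0,"wx":0,"wy":0,"wz":0,"fingers":5},{"x":-0.004,"y":0.0326,"z":0,"wx":0,"wy":0,"wz":0,"fingers":5},{"x":-0.004,"y":0.0326,"z":0,"wx":0,"wy":0,"wz":0,"fingers":5},{"x":-0.004,"y":0.0326,"z":0,"wx":0,"wy":0,"wz":0,"fingers":5},{"x":-0.004,"y":0.0326,"z":0,"wx":0,"wy":0,"wz":0,"fingers":5},{"x":-0.004,"y":0.033,"z":0,"wx":0,"wy":0,"wz":0,"fingers":5}]'
python3 -m crank '[{"x":0,"y":0,"z":0,"wx":0,"wy":0,"wz":-7.09,"fingers":5},{"x":0,"y":0,"z":0,"wx":0,"wy":0,"wz":-7.09,"fingers":5},{"x":0,"y":0,"z":0,"wx":0,"wy":0,"wz":-7.09,"fingers":5},{"x":0,"y":0,"z":0,"wx":0,"wy":0,"wz":-7.09,"fingers":5},{"x":0,"y":0,"z":0,"wx":0,"wy":0,"wz":-7.09,"fingers":5},{"x":0,"y":0,"z":0,"wx":0,"wy":0,"wz":-7.09,"fingers":5},{"x":0,"y":0,"z":0,"wx":0,"wy":0,"wz":-7.09,"fingers":5},{"x":0,"y":0,"z":0,"wx":0,"wy":0,"wz":-7.09,"fingers":5},{"x":0,"y":0,"z":0,"wx":0,"wy":0,"wz":-7.09,"fingers":5},{"x":0,"y":0,"z":0,"wx":0,"wy":0,"wz":-7.09,"fingers":5},{"x":0,"y":0,"z":0,"wx":0,"wy":0,"wz":-7.09,"fingers":5},{"x":0,"y":0,"z":0,"wx":0,"wy":0,"wz":-7.09,"fingers":5},{"x":0,"y":0,"z":0,"wx":0,"wy":0,"wz":0,"fingers":5},{"x":0,"y":0,"z":0,"wx":0,"wy":0,"wz":0,"fingers":5},{"x":0,"y":0,"z":0,"wx":0,"wy":0,"wz":0,"fingers":5},{"x":0,"y":0,"z":0,"wx":0,"wy":0,"wz":0,"fingers":5}]'
python3 -c "
from h import *
go(586.7,31,16,-9.45)"

```

```text
clock: 40.57
position: [586.0, 29.6, 89.7]
eef_rot: [[0.997, -0.079, 0.0], [-0.079, -0.997, -0.0], [0.0, 0.0, -1.0]]
contact_force: [0.0, 0.4, -0.6]
finger_gap: 24.2
grasp_force: 30.0
clock: 41.9
position: [586.6, 31.0, 89.6]
eef_rot: [[0.167, 0.986, 0.0], [0.986, -0.167, -0.0], [-0.0, 0.0, -1.0]]
contact_force: [-0.2, -0.3, 0.4]
finger_gap: 23.8
grasp_force: 30.0
at [586.63  31.01  89.63] yaw -9.63 q6 0.16 clk 41.9 | shift [-0.0, 0.0001, 0.0736] wz -0.18 levelling wx,wy [0. 0.]
```

```bash

python3 -m crank '[{"x":0,"y":0,"z":0.02,"wx":0,"wy":0,"wz":-0.1,"fingers":5},{"x":0,"y":0,"z":0.025,"wx":0,"wy":0,"wz":0,"fingers":5},{"x":0,"y":0,"z":0.015,"wx":0,"wy":0,"wz":0,"fingers":5},{"x":0,"y":0,"z":0.008,"wx":0,"wy":0,"wz":0,"fingers":5},{"x":0,"y":0,"z":0.005,"wx":0,"wy":0,"wz":0,"fingers":5},{"x":0,"y":0,"z":0,"wx":0,"wy":0,"wz":0,"fingers":5},{"x":0,"y":0,"z":0,"wx":0,"wy":0,"wz":0,"fingers":5},{"x":0,"y":0,"z":0,"wx":0,"wy":0,"wz":0,"fingers":5},{"x":0,"y":0,"z":0,"wx":0,"wy":0,"wz":0,"fingers":5},{"x":0,"y":0,"z":0,"wx":0,"wy":0,"wz":0,"fingers":5},{"x":0,"y":0,"z":0,"wx":0,"wy":0,"wz":0,"fingers":5},{"x":0,"y":0,"z":0,"wx":0,"wy":0,"wz":0,"fingers":5}]'
python3 -m crank '[{"x":0,"y":0,"z":0.001,"wx":0,"wy":0,"wz":0,"fingers":5},{"x":0,"y":0,"z":0,"wx":0,"wy":0,"wz":0,"fingers":5},{"x":0,"y":0,"z":0,"wx":0,"wy":0,"wz":0,"fingers":60},{"x":0,"y":0,"z":0,"wx":0,"wy":0,"wz":0,"fingers":60},{"x":0,"y":0,"z":0,"wx":0,"wy":0,"wz":0,"fingers":60},{"x":0,"y":0,"z":0,"wx":0,"wy":0,"wz":0,"fingers":60},{"x":0,"y":0,"z":0,"wx":0,"wy":0,"wz":0,"fingers":60},{"x":0,"y":0,"z":-0.02,"wx":0,"wy":0,"wz":0,"fingers":60},{"x":0,"y":0,"z":-0.035,"wx":0,"wy":0,"wz":0,"fingers":100},{"x":0,"y":0,"z":-0.035,"wx":0,"wy":0,"wz":0,"fingers":100},{"x":0,"y":0,"z":-0.035,"wx":0,"wy":0,"wz":0,"fingers":100},{"x":0,"y":0,"z":-0.035,"wx":0,"wy":0,"wz":0,"fingers":100},{"x":0,"y":0,"z":-0.02,"wx":0,"wy":0,"wz":0,"fingers":100},{"x":0,"y":0,"z":0,"wx":0,"wy":0,"wz":0,"fingers":100},{"x":0,"y":0,"z":0,"wx":0,"wy":0,"wz":0,"fingers":100}]'
python3 -m crank '[{"x":-0.03,"y":0,"z":-0.01,"wx":0,"wy":0,"wz":0,"fingers":100},{"x":-0.035,"y":0,"z":-0.01,"wx":0,"wy":0,"wz":0,"fingers":100},{"x":-0.035,"y":0,"z":-0.01,"wx":0,"wy":0,"wz":0,"fingers":100},{"x":0,"y":0,"z":0,"wx":0,"wy":0,"wz":0,"fingers":100},{"x":0,"y":0,"z":0,"wx":0,"wy":0,"wz":0,"fingers":100},{"x":0,"y":0,"z":0,"wx":0,"wy":0,"wz":0,"fingers":100},{"x":0,"y":0,"z":0,"wx":0,"wy":0,"wz":0,"fingers":100},{"x":0,"y":0,"z":0,"wx":0,"wy":0,"wz":0,"fingers":100}]'
python3 -c "
from h import *
c,s=wrist(); cv2.imwrite('pics/w13.png',c['frame'][:,:,::-1]); import pickle; pickle.dump(c,open('w13.pkl','wb'))"

```

```text
clock: 42.9
position: [586.7, 31.0, 16.8]
eef_rot: [[0.163, 0.987, 0.0], [0.987, -0.163, 0.0], [0.0, 0.0, -1.0]]
contact_force: [0.2, 0.3, -0.7]
finger_gap: 23.6
grasp_force: 30.0
clock: 44.15
position: [587.4, 31.0, 197.3]
eef_rot: [[0.163, 0.987, 0.003], [0.987, -0.163, -0.0], [0.001, 0.003, -1.0]]
contact_force: [0.5, -0.5, 0.2]
finger_gap: 87.4
grasp_force: 0.0
clock: 44.82
position: [570.2, -66.4, 224.3]
eef_rot: [[0.162, 0.987, -0.002], [0.987, -0.162, 0.001], [0.0, -0.002, -1.0]]
contact_force: [-0.8, -0.1, -0.1]
finger_gap: 87.4
grasp_force: 0.0
```

View pics/w13.png

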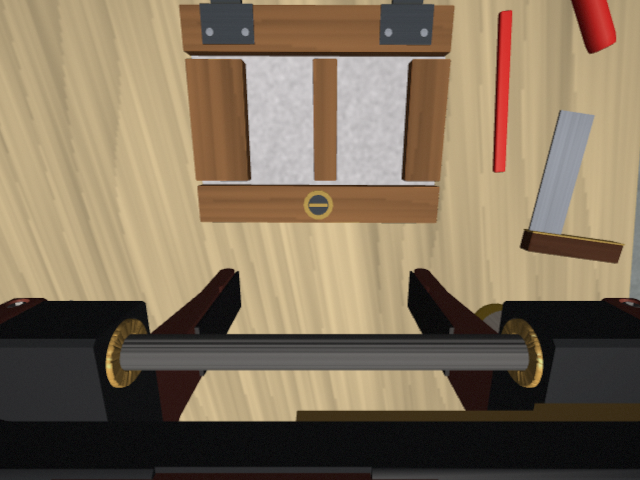

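The frame is complete. The rails' top-face corners are bottom (186,59)–(248,180), mid (313,58)–(336,180) and top (413,58)–(442,181); the latch stile runs (198,185)–(438,222). I'll check them numerically.

```bash
python3 - <<'E'
from h import *
import pickle; c=pickle.load(open("w13.pkl","rb"))
a=np.radians(-9.45);X=np.array([np.cos(a),np.sin(a)]);Y=np.array([-X[1],X[0]]);D=np.array([579.3,32.2])
def door(uv,z=54):
    p=ray(c,uv,z)[:,:2]-D; return np.c_[p@X,p@Y].round(1).tolist()
print("bot",door([(186,59),(242,60),(248,180),(195,180)]))
print("mid",door([(313,58),(336,58),(336,180),(315,180)]))
print("top",door([(413,58),(450,60),(442,181),(406,180)]))
print("latch",door([(198,185),(438,185),(438,222),(200,222)]))
print("hinge",door([(180,5),(454,6),(449,53),(184,53)]))
E
```

```text
bot [[-128.3, 57.7], [-73.8, 56.9], [-74.3, -58.7], [-130.7, -58.9]]
mid [[-4.5, 58.8], [17.9, 58.8], [19.3, -58.5], [-3.1, -58.5]]
top [[92.8, 59.0], [128.9, 57.3], [131.9, -59.2], [93.6, -58.3]]
latch [[-128.0, -64.1], [128.0, -63.5], [131.6, -103.7], [-129.6, -104.4]]
hinge [[-129.3, 103.6], [128.2, 103.2], [127.4, 63.4], [-129.7, 62.9]]
```

```bash
python3 -c "
from workcell import workorder
print(workorder.close_job())"
```

```text
the job is handed in; nothing more can be done
None
```

The oak frame is dry-laid face up on the door blank as asked, each part within about 2–3 mm of its place in the last picture; I never moved the glue bottle or jar, and the job is handed in at about 45 s.

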